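# Sort the sample bottles and jars under the clamp bar

### The arm

A 7-joint arm with a two-finger parallel gripper is mounted at the origin on the work surface. World frame = base frame: x ahead of the robot, y to its left, z up, the work surface at z = 0. Lengths are in m, angles in rad, forces in N, time in s.
With the tool pointing down it reaches from about 0.4 to 0.9 m from the base axis. Payload 5.5 kg.
Tool frame: the origin (TCP) lies at the very end of the fingers, on their centre line; the grasp point (between the pads) lies 19 mm behind it; x points along the fingers, y is the direction in which the jaws open and shut, and the axes are right-handed (so a half turn about x gives the same grasp; the last joint's range is limited). The gripper opens to 85 mm and grips with 20 to 120 N. Pads are 22 mm wide; open, the fingers measure 114 mm over their backs; the gripper's body (76 mm by 85 mm) begins 54 mm behind the grasp point. The pads swing forward as they close: fully open they stand 13 mm farther back than shut.
Start: joints at [-0.918, 0.501, -0.427, 1.55, 0.221, 1.138, -0.21], TCP at [0.247, 0.601, 0.198] pointing down, gripper open.
Joint ranges: [-2.88, 2.88], [-0.31, 2.03], [-1.54, 1.56], [0.2, 2.42], [-1.41, 4.55], [0.19, 2.02], [-2.57, 2.57]. Speed limits (rad/s): [2.57, 2.57, 3.14, 3.14, 3.14, 3.14, 3.14].

### API

Orientations are given as a 3x3 rotation matrix whose columns are the frame's x, y, z axes.
In Python, from rig import manip, imaging, hand_in gives the robot as it stands. The module is installed in compiled form; this text tells all that it offers.
- The arm moves only by the tool move_arm, never from a script. Its argument "plan" is a list of rows, each a list of 7 numbers: the shift along the tool's x, y, z in cm, then the turn, a rotation vector about the tool's x, y, z in rad, then the finger opening in cm, from 0 to 8.54. In form: [[tx, ty, tz, ax, ay, az, gripper], ...]. A call has 1 to 20 rows; each row shifts and turns the commanded pose from where the row before left it, along the tool's axes as they then stand; what a row does not reach is not made up. A row lasts 1/12 s, in which the tool goes at most 41.7 mm and 7.16 degrees, less where a joint would pass 70% of its speed; a pose out of reach is approached as far as the arm can. A call is refused whole if a number of a shift passes 4.17 or a number of a turn 0.125, either way. A call with a gripper value outside its range is refused whole. The fingers move at their own pace and stop on an object; "grip_force" is the grip in N (left out, the last holds). Time passes only in rows, so rows that do not move let the fingers close. It gives the time, the measured TCP pose, the force and the opening at its end, in the units of the state.
- manip.read_state(): the state, without advancing time (a new reading comes with each control period).
- imaging.camera(name): name is "side" or "top"; returns a dict with "color" (480x640x3 uint8, red, green, blue), "fov_y" (degrees; the focal length in pixels is half the picture's height over the tangent of half this angle, whatever the lens; pixels are square), "cx", "cy" (the principal point, pixels), "world_to_cam" (4x4, takes a point from world to camera coordinates). Camera axes: x right, y down, z forward; pixel columns grow to the right and rows downward; lengths in m; the calibration is good to about 2 mm. A picture is of the moment at which its call begins. There is no depth.
- hand_in(): hands the job in, once; it reports no verdict.
The state is a dict: "time_s": time; "joints": joint angles; "dq": joint speeds; "tau": joint torques, N m; "position": TCP position; "ee_rot": TCP orientation; "contact_force": force on the tool from outside, world axes, zero at the start; "torque": the same for the moment, N m; "width": finger opening in m.
Only numpy, scipy, OpenCV 4.12 (cv2) and the standard library are available. Lean on these libraries where they do the work, as an engineer would, in place of code of your own. Each camera call takes 0.05 s, during which the arm holds its last target. There are 200 camera calls.

### The job

Clear up after the run: stand the two tall white bottles upright in the cardboard carton and the two squat white jars upright in the square steel tray, and put the broken piece of cork ring into the round waste pot. Two of them stand under the bar between the clamp stands: draw them out towards you without knocking the bar or its stands, and leave the flask, beaker, spatula and the other two bottles where they are.

Things in the scene. Friction and masses are not known exactly. Their poses are not given: they have to be found in the camera images.
- bottle_a: tall narrow-shouldered white plastic bottle, 44 mm diameter, 96 mm high with its black cap; body of full diameter up to about 54 mm, then a shoulder narrowing to a 22 mm cap; origin: centre of its underside, z up its axis
- bottle_b: tall narrow-shouldered white plastic bottle, 44 mm diameter, 96 mm high with its black cap; body of full diameter up to about 54 mm, then a shoulder narrowing to a 22 mm cap; origin: centre of its underside, z up its axis
- jar_a: squat white plastic jar, 54 mm diameter, 66 mm high with its black cap; side of full diameter up to about 33 mm, then narrowing to about 40 mm across under the cap; origin: centre of its underside, z up its axis
- jar_b: squat white plastic jar, 54 mm diameter, 66 mm high with its black cap; side of full diameter up to about 33 mm, then narrowing to about 40 mm across under the cap; origin: centre of its underside, z up its axis
- cork: broken piece of a cork flask ring lying flat: a 144 degree arc, 27 mm wide (28 to 55 mm from the ring's centre), 30 mm high, about 100 mm from end to end; origin: under the middle of the arc; x points outward across the 27 mm width (away from the ring's centre), so pinch along x
- cork_mid (a point): centre of the middle of the cork arc, 15 mm above its underside and 8 mm from the origin towards the ring's centre
- carton: brown cardboard carton, open at the top, fixed, 160 x 160 mm outside, 50 mm high, wall 5 mm, floor 5 mm thick; origin: centre of its underside, x and y along its sides, z up
- tray: shallow square steel tray, fixed, 160 x 160 mm outside, 28 mm high, wall 4 mm, floor 4 mm thick; origin: centre of its underside, x and y along its sides, z up
- pot: round grey plastic waste pot, fixed, 156 mm across at the rim, 124 mm at the foot, 85 mm high, wall 4 mm, floor 5 mm; origin: centre of its underside
- rig: fixed clamp stands: two posts 12 mm thick, 274 mm high, at y = -260 and +260 mm, with foot plates 100 mm wide, 12 mm high, from x = -25 to +135 mm; origin on the table under the middle of the bar, x away from the robot. Two of the bottles and jars, and the flask, stand under the bar
- bar (a point): middle of the level steel bar that joins the posts along the rig's y: 12 mm thick, 560 mm long, its centre 215 mm above the table, clamp blocks 34 mm high at the posts; a funnel in a red ring hangs beyond it (rig x 70 to 145, y 150 to 230, z 155 to 240 mm)
- flask: bystander: glass conical flask, 68 mm across the foot, 32 mm at the lip, 96 mm high; origin: centre of its underside
- beaker: bystander: small glass beaker, 54 mm diameter, 65 mm high; origin: centre of its underside
- scoop: bystander: double-ended steel lab spatula lying along its x, 157 mm long, 20 mm wide, 9 mm high; origin near its middle, on its underside
- amber: bystander: amber glass bottle, 60 mm diameter, 130 mm high; origin: centre of its underside
- wash: bystander: clear wash bottle with a red cap, 64 mm diameter, 150 mm high; origin: centre of its underside
There are look-alikes about, which are no part of the job. Of the things that look like the cork, take the one that is farthest to the robot's right at the start.

How it is judged:
By the outcome, as a careful person would: the job done as asked, in the order asked, and still so for the second after the job is handed in, with the robot touching nothing.
It also fails if it takes over 72 s, if anything falls off the work surface, if the arm or the gripper's body presses on something with over 40 N, if the wrist force passes 120 N, or if a joint passes its speed limit or range.

## Working session

There is one attempt and no reset: what is moved stays moved. The work goes in short steps, Python scripts to look and compute and a tool call to move; the robot and the scene stay as the last step left them, time stands still between calls to the robot, and variables do not carry over. Pictures are saved under pics/ and viewed, about 8 in all and at most 12, crops included, and the job is handed in when it is done.

Besides the shell and the picture viewer there is one more tool, called after ">>>" as name(argument=value, ...) on one line, values as JSON. move_arm: Moves the arm, as the interface text tells. Its arguments: {"type":"object","properties":{"plan":{"type":"array"},"grip_force":{"type":"number"}},"required":["plan"]}

```bash
mkdir -p pics; cat > h.py <<'E'
import numpy as np, cv2
from rig import manip, imaging
def shot(n,tag):
    c=imaging.camera(n); cv2.imwrite(f'pics/{tag}.png',c['color'][:,:,::-1]); np.save(f'pics/{tag}.npy',c,allow_pickle=True); return c
def load(tag): return np.load(f'pics/{tag}.npy',allow_pickle=True).item()
def ray(c,u,v):
    f=240/np.tan(np.radians(c['fov_y'])/2); T=np.array(c['world_to_cam']); R=T[:3,:3]; o=-R.T@T[:3,3]
    return o,R.T@np.array([(u-c['cx'])/f,(v-c['cy'])/f,1])
def onz(c,u,v,z):
    o,d=ray(c,u,v); return o+d*(z-o[2])/d[2]
def proj(c,p):
    f=240/np.tan(np.radians(c['fov_y'])/2); T=np.array(c['world_to_cam']); q=T[:3,:3]@np.array(p)+T[:3,3]
    return q[0]/q[2]*f+c['cx'],q[1]/q[2]*f+c['cy']
E
python3 - <<'E'
from h import *
for n in('side','top'):
    c=shot(n,n+'0'); o,d=ray(c,320,240); print(n,c['fov_y'],c['cx'],c['cy'],o.round(3),d.round(3),c.keys())
s=manip.read_state(); print({k:np.round(v,3).tolist() for k,v in s.items()})
E
```

```text
side 45.121957880315335 323.5400235127742 234.50621390073198 [ 0.284 -1.005  0.904] [ 0.139  0.805 -0.577] dict_keys(['color', 'fov_y', 'cx', 'cy', 'world_to_cam'])
top 42.855127616016254 316.26477776994835 249.11125660459047 [0.221 0.063 1.577] [ 0.174 -0.022 -0.985] dict_keys(['color', 'fov_y', 'cx', 'cy', 'world_to_cam'])
{'time_s': 0.1, 'joints': [-0.918, 0.502, -0.427, 1.551, 0.221, 1.138, -0.21], 'dq': [0.002, -0.003, -0.001, -0.002, -0.001, 0.0, -0.0], 'tau': [-0.009, -57.081, -5.838, -28.174, 0.01, 0.006, -0.0], 'position': [0.247, 0.601, 0.197], 'ee_rot': [[-0.001, 0.38, 0.925], [-0.002, 0.925, -0.38], [-1.0, -0.002, -0.0]], 'contact_force': [0.729, -0.127, 0.962], 'torque': [0.005, -0.018, -0.034], 'width': 0.085}
```

View pics/top0.png

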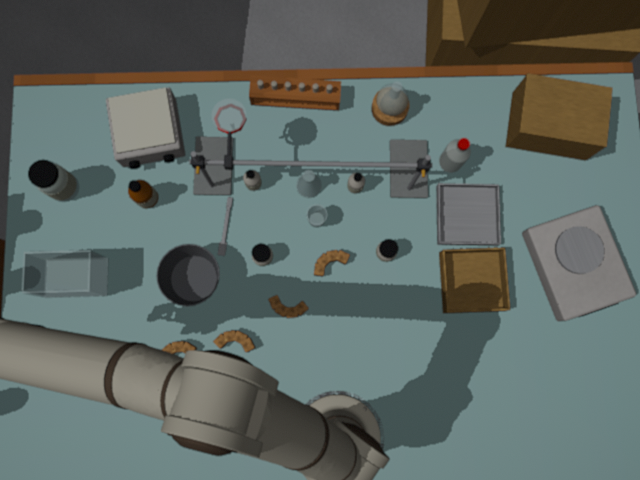

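View pics/side0.png

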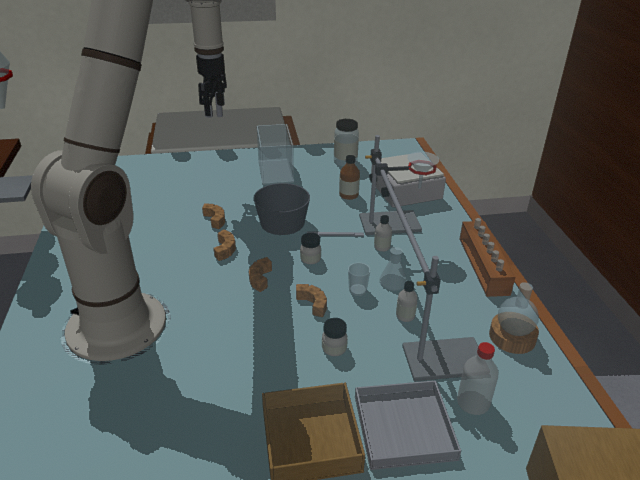

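The top view shows bottles under the bar at about (252,178) and (356,181), jars at (262,254) and (388,250), the carton at (475,281), the tray at (469,215) and the pot at (188,275). There are four cork-like arcs: (180,348), (235,340), (288,305) and (332,262). The last is farthest to the robot's right (image right), so it is the one meant. I'll confirm it in an enlarged crop.

```bash
python3 - <<'E'
from h import *
c=load('top0'); im=c['color']
cv2.imwrite('pics/crop1.png',cv2.resize(im[130:325,180:520,::-1],None,fx=2.35,fy=2.35,interpolation=cv2.INTER_CUBIC))
for n,u,v,z in[('bar l',228,163,.221),('bar r',420,165,.221),('postL',198,161,.274),('postR',423,165,.274),('botL',252,173,.096),('botR',356,176,.096),('jarL',261,249,.066),('jarR',388,245,.066),('beak',317,212,.065),('pot',188,275,.085),('flask',309,175,.096),('scoop1',229,198,.005),('scoop2',222,254,.005)]:
    print(n,onz(c,u,v,z).round(3)[:2])
hsv=cv2.cvtColor(im,cv2.COLOR_RGB2HSV)
m=((hsv[...,0]>5)&(hsv[...,0]<22)&(hsv[...,1]>110)&(hsv[...,2]>70)).astype(np.uint8)
n,l,s,ce=cv2.connectedComponentsWithStats(m)
for i in range(1,n):
    if s[i,4]>150: print('orange',s[i],ce[i].round(1),onz(c,*ce[i],.02).round(3)[:2])
m=(im.max(2)<45).astype(np.uint8); m[320:]=0
n,l,s,ce=cv2.connectedComponentsWithStats(m)
for i in range(1,n):
    if 25<s[i,4]<900: print('black',s[i],ce[i].round(1))
E
```

```text
bar l [0.646 0.238]
bar r [ 0.63  -0.203]
postL [0.636 0.297]
postR [ 0.614 -0.199]
botL [0.658 0.194]
botR [ 0.643 -0.066]
jarL [0.469 0.177]
jarR [ 0.471 -0.141]
beak [0.561 0.034]
pot [0.407 0.355]
flask [0.649 0.052]
scoop1 [0.618 0.264]
scoop2 [0.469 0.283]
orange [441   0  28  41 853] [452.   20.7] [ 1.1   -0.354]
orange [ 512   28  128   24 1614] [594.1  40.9] [ 1.031 -0.742]
orange [   14    62   619    85 13569] [413.5  90.2] [ 0.9   -0.237]
orange [372  95  36  28 310] [385.8 114.4] [ 0.833 -0.159]
orange [ 440  248   70   63 2316] [478.1 271. ] [ 0.405 -0.376]
orange [315 251  34  25 400] [329.4 260.3] [0.443 0.005]
orange [269 296  39  21 279] [287.  308.2] [0.323 0.117]
orange [214 331  40  21 415] [234.6 339.4] [0.248 0.25 ]
orange [163 342  32  12 252] [178.2 347.1] [0.233 0.392]
black [487   0  13  11  29] [493.7   6.2]
black [524   0  14  15  76] [531.4   6.4]
black [536   0  28  32 264] [548.9  11.3]
black [515  14  14  18  45] [520.9  21.2]
black [629  22  11   6  34] [635.1  25.2]
black [526  24  12  16  56] [532.5  33.3]
black [568  28  16   7  41] [575.3  31.6]
black [471  43  36  14 241] [486.8  48.4]
black [173  97  11  56 105] [178.4 126.4]
black [225 134   8  36  91] [229.6 154.4]
black [163 153  13   9  88] [168.7 157. ]
black [192 156  22  30 130] [201.9 166.1]
black [ 29 160  29  28 626] [ 43.1 173.5]
black [129 160  12   8  82] [134.1 163.5]
black [416 161  14  11  63] [423.7 167.3]
black [247 171   8   7  49] [250.4 173.9]
black [354 173   8   8  49] [357.7 176.5]
black [129 181  13  11 112] [135.1 185.8]
black [145 187   8  16  36] [149.5 194.5]
black [  0 239   5  81 250] [  1.3 270.5]
black [380 240  18  18 257] [388.5 248.3]
black [252 244  19  18 258] [261.3 252.6]
black [442 291   5  22  65] [443.6 301.9]
```

View pics/crop1.png

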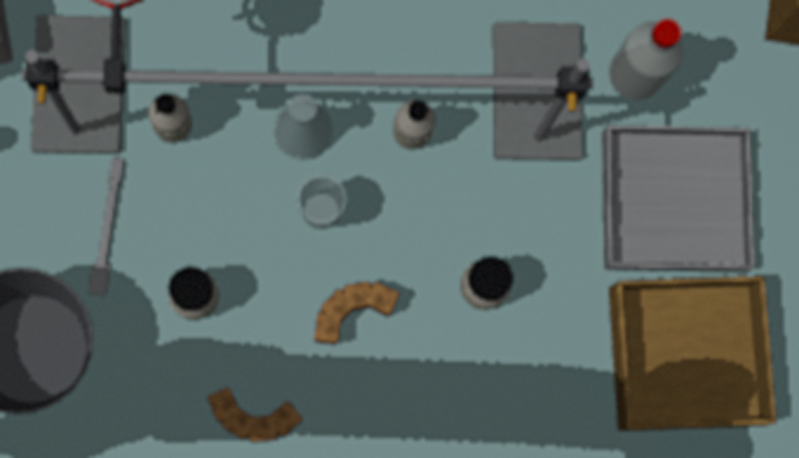

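The crop confirms the target cork: the arc at crop (355,310), top-view pixel (332,262), is clearly to the right of the arc at (288,305) and of the two at far left. The bottles stand just beyond the bar line and the beaker is at crop (323,202).

```bash
python3 - <<'E'
from h import *
from scipy.optimize import least_squares
c=load('top0'); s=load('side0')
P=lambda u,v:(180+u/2.35,130+v/2.35)
def blacks(im,box,th):
    x,y,w,h=box; m=(im[y:y+h,x:x+w].max(2)<th).astype(np.uint8); n,l,st,ce=cv2.connectedComponentsWithStats(m); i=1+np.argmax(st[1:,4]); return st[i],ce[i]+[x,y]
def tri(a,b):
    o1,d1=ray(c,*a);o2,d2=ray(s,*b); A=np.c_[d1,-d2]; t=np.linalg.lstsq(A,o2-o1,rcond=None)[0]; p,q=o1+t[0]*d1,o2+t[1]*d2; return ((p+q)/2).round(4),round(np.linalg.norm(p-q),4)
for n,a,b,z in[('botL',(240,165,20,16),(374,210,22,18),.089),('botR',(346,168,20,16),(398,278,22,18),.089),('jarL',(250,240,24,24),(298,230,26,20),.06),('jarR',(376,236,26,24),(320,315,30,22),.06)]:
    A,B=blacks(c['color'],a,50),blacks(s['color'],b,60)
    print(n,A[0],B[0],A[1].round(1),B[1].round(1),tri(A[1],B[1]),onz(c,*A[1],z).round(4),onz(s,*B[1],z).round(4))
for n,L,z in[('carton',[(612,285),(765,278),(775,422),(620,430)],.05),('tray',[(605,128),(750,128),(752,270),(604,270)],.028),('plateL',[(35,15),(127,15),(122,152),(32,152)],.012),('plateR',[(493,23),(582,23),(584,158),(494,158)],.012)]:
    q=np.array([onz(c,*P(*p),z)[:2] for p in L]); print(n,q.round(3).tolist(),q.mean(0).round(3))
print('amber/wash',onz(c,136,186,.13).round(3),onz(c,463,145,.15).round(3),'beaker',onz(c,*P(325,198),.065).round(3),'flask',onz(c,*P(303,110),.096).round(3))
print('bar',onz(c,*P(130,76),.221).round(3),onz(c,*P(560,83),.221).round(3))
hsv=cv2.cvtColor(c['color'],cv2.COLOR_RGB2HSV)
m=(hsv[...,0]>5)&(hsv[...,0]<22)&(hsv[...,1]>110)&(hsv[...,2]>70)
yy,xx=np.nonzero(m[245:285,310:355]); X=np.array([onz(c,u+310,v+245,.028)[:2] for u,v in zip(xx,yy)])
r=least_squares(lambda k:np.hypot(*(X-k).T)-.0415,X.mean(0)+[-.03,-.01]); d=X-r.x
a=np.unwrap(np.arctan2(d[:,1],d[:,0])); k=X.mean(0)-r.x; print('cork centre',r.x,'rms',np.sqrt(2*r.cost/len(X)),'ang',np.arctan2(k[1],k[0]),a.min(),a.max(),'grip',r.x+.0415*k/np.hypot(*k))
E
```

```text
botL [ 7  5  8  8 52] [ 7  5  8  9 63] [250.5 173.9] [384.4 219.2] (array([0.6593, 0.1987, 0.0885]), np.float64(0.0028)) [0.6577 0.1988 0.089 ] [0.6605 0.1983 0.089 ]
botR [ 8  5  8  8 51] [ 6  3 10 11 89] [357.7 176.6] [408.6 286.1] (array([ 0.6447, -0.0705,  0.0881]), np.float64(0.0013)) [ 0.6438 -0.0704  0.089 ] [ 0.645  -0.0714  0.089 ]
jarL [  2   4  19  18 269] [  3   3  19  15 244] [261.3 252.7] [310.2 240. ] (array([0.4625, 0.177 , 0.0586]), np.float64(0.0022)) [0.4611 0.177  0.06  ] [0.4633 0.1753 0.06  ]
jarR [  4   4  18  18 263] [  4   3  22  19 367] [388.5 248.3] [334.6 327.6] (array([ 0.4651, -0.1435,  0.0588]), np.float64(0.0026)) [ 0.4636 -0.1432  0.06  ] [ 0.4662 -0.1445  0.06  ]
carton [[0.454, -0.276], [0.457, -0.442], [0.302, -0.441], [0.298, -0.275]] [ 0.378 -0.358]
tray [[0.634, -0.284], [0.63, -0.446], [0.47, -0.436], [0.474, -0.273]] [ 0.552 -0.36 ]
plateL [[0.787, 0.353], [0.785, 0.249], [0.625, 0.255], [0.628, 0.356]] [0.706 0.303]
plateR [[0.765, -0.167], [0.762, -0.269], [0.605, -0.262], [0.607, -0.161]] [ 0.685 -0.215]
amber/wash [0.622 0.473 0.13 ] [ 0.699 -0.325  0.15 ] beaker [0.555 0.031 0.065] flask [0.644 0.052 0.096]
bar [0.647 0.221 0.221] [ 0.629 -0.199  0.221]
cork centre [ 0.41469343 -0.00788181] rms 0.007026613542586725 ang 0.45536014163799854 -0.8976499555022681 1.8708989320937168 grip [0.45196469 0.0103693 ]
```

>>> move_arm(plan=[[0,0,0,-0.0975,0,0,8.5],[0,0,0,-0.0975,0,0,8.5],[0,0,0,-0.0975,0,0,8.5],[0,0,0,-0.0975,0,0,8.5],[-0.44,-3.354,1.692,0,0,0,8.5],[-0.44,-3.354,1.692,0,0,0,8.5],[-0.44,-3.354,1.692,0,0,0,8.5],[-0.44,-3.354,1.692,0,0,0,8.5],[-0.44,-3.354,1.692,0,0,0,8.5],[-0.44,-3.354,1.692,0,0,0,8.5],[-0.44,-3.354,1.692,0,0,0,8.5],[-0.44,-3.354,1.692,0,0,0,8.5],[-0.44,-3.354,1.692,0,0,0,8.5],[-0.44,-3.354,1.692,0,0,0,8.5],[-0.44,-3.354,1.692,0,0,0,8.5],[-0.44,-3.354,1.692,0,0,0,8.5]])

```text
time_s: 1.43
position: [0.4503, 0.1969, 0.2508]
ee_rot: [[-0.0, -0.0, 1.0], [-0.0, 1.0, 0.0], [-1.0, -0.0, -0.0]]
contact_force: [0.6, 0.1, 1.0]
width: 0.085
```

>>> move_arm(plan=[[0,0,0,0,-0.102,0,6.5],[0,0,0,0,-0.102,0,6.5],[0,0,0,0,-0.102,0,6.5],[0,0,0,0,-0.102,0,6.5],[0,0,0,0,-0.102,0,6.5],[0,0,0,0,-0.102,0,6.5],[0,0,0,0,0,0,6.5]])

```text
time_s: 2.02
position: [0.4466, 0.1968, 0.248]
ee_rot: [[0.563, -0.001, 0.826], [-0.004, 1.0, 0.004], [-0.826, -0.005, 0.563]]
contact_force: [-0.7, -0.6, -0.9]
width: 0.0651
```

```bash
cat > d.py <<'E'
import sys
from h import *
s=manip.read_state(); R=np.array(s['ee_rot']); p=np.array(s['position'])
print('t',round(s['time_s'],2),'p',p.round(4),'x',R[:,0].round(3),'y',R[:,1].round(3),'w',round(s['width'],4),'F',np.round(s['contact_force'],1),'q',np.round(s['joints'],2))
for a in sys.argv[1:]:
    t=np.array(eval(a)); d=R.T@(t-p)*100; print(a,'tool cm',d.round(2),'n>=',np.ceil(np.linalg.norm(d)/4.1)); p=t
E
python3 d.py
```

```text
t 2.02 p [0.4466 0.1968 0.248 ] x [ 0.563 -0.004 -0.826] y [-0.001  1.    -0.005] w 0.0651 F [-0.7 -0.6 -0.9] q [-0.2  -0.17 -0.55  2.34  0.59  0.58  0.38]
```

>>> move_arm(plan=[[3.34,0.05,0.55,0,0,0,6.5],[3.34,0.05,0.55,0,0,0,6.5],[3.34,0.05,0.55,0,0,0,6.5],[3.34,0.05,0.55,0,0,0,6.5],[0,0,0,0,-0.1,0,6.5],[0,0,0,0,-0.1,0,6.5],[0,0,0,0,0,0,6.5]])

```text
time_s: 2.6
position: [0.5421, 0.1926, 0.1469]
ee_rot: [[0.638, 0.012, 0.77], [-0.023, 1.0, 0.003], [-0.769, -0.02, 0.639]]
contact_force: [-1.9, 0.5, -0.8]
width: 0.0649
```

```bash
python3 d.py "(.565,.1985,.032)" "(.673,.1985,.030)"
```

```text
t 2.6 p [0.5421 0.1926 0.1469] x [ 0.638 -0.023 -0.769] y [ 0.012  1.    -0.02 ] w 0.0649 F [-1.9  0.5 -0.8] q [-0.22  0.22 -0.49  2.36  1.56  0.53 -0.51]
(.565,.1985,.032) tool cm [10.28  0.84 -5.58] n>= 3.0
(.673,.1985,.030) tool cm [7.05 0.13 8.18] n>= 3.0
```

>>> move_arm(plan=[[0,0,0,0.003,-0.03,0.005,6.5],[0,0,0,0.003,-0.03,0.005,6.5],[0,0,0,0.003,-0.03,0.005,6.5],[0,0,0,0,0,0,6.5]])

```text
time_s: 2.93
position: [0.5431, 0.193, 0.1498]
ee_rot: [[0.707, 0.008, 0.707], [-0.007, 1.0, -0.004], [-0.707, -0.002, 0.707]]
contact_force: [-0.1, -0.2, -0.8]
width: 0.065
```

```bash
T=45 python3 d.py "(.565,.1985,.032)" "(.673,.1985,.030)"
```

```text
t 2.93 p [0.5431 0.193  0.1498] x [ 0.707 -0.007 -0.707] y [ 0.008  1.    -0.002] w 0.065 F [-0.1 -0.2 -0.8] q [-0.23  0.24 -0.53  2.42  1.81  0.62 -0.79]
(.565,.1985,.032) tool cm [ 9.87  0.6  -6.78] n>= 3.0
(.673,.1985,.030) tool cm [7.78 0.09 7.5 ] n>= 3.0
turn [-0.004 -0.     0.007]
```

>>> move_arm(plan=[[1.65,0.1,-1.13,0,0,0,6.5],[1.65,0.1,-1.13,0,0,0,6.5],[1.65,0.1,-1.13,0,0,0,6.5],[1.65,0.1,-1.13,0,0,0,6.5],[1.65,0.1,-1.13,0,0,0,6.5],[1.65,0.1,-1.13,0,0,0,6.5],[0,0,0,0,0,0,6.5]])

```text
time_s: 3.52
position: [0.5659, 0.1974, 0.0286]
ee_rot: [[0.704, 0.011, 0.71], [-0.012, 1.0, -0.004], [-0.71, -0.005, 0.704]]
contact_force: [-0.3, 0.3, 0.0]
width: 0.0651
```

```bash
T=45 python3 d.py "(.673,.1985,.030)"
```

```text
t 3.52 p [0.5659 0.1974 0.0286] x [ 0.704 -0.012 -0.71 ] y [ 0.011  1.    -0.005] w 0.0651 F [-0.3  0.3  0. ] q [-0.21  0.64 -0.52  2.39  2.19  0.88 -1.1 ]
(.673,.1985,.030) tool cm [7.44 0.23 7.71] n>= 3.0
turn [-0.004 -0.005  0.012]
```

>>> move_arm(plan=[[1.24,0.02,1.285,0,0,0.002,6.5],[1.24,0.02,1.285,0,0,0.002,6.5],[1.24,0.02,1.285,0,0,0.002,6.5],[1.24,0.02,1.285,0,0,0.002,6.5],[1.24,0.02,1.285,0,0,0.002,6.5],[1.24,0.02,1.285,0,0,0.002,6.5],[0,0,0,0,0,0,6.5]])

```text
time_s: 4.1
position: [0.6786, 0.1985, 0.0384]
ee_rot: [[0.712, 0.004, 0.702], [0.002, 1.0, -0.008], [-0.702, 0.007, 0.712]]
contact_force: [0.6, -0.7, 0.6]
width: 0.0653
```

```bash
T=45 python3 d.py; python3 - <<'E'
from h import *
a=shot('side','s1')['color'][130:330,250:450,::-1]; b=shot('top','t1')['color'][120:260,180:380,::-1]
cv2.imwrite('pics/c2.png',np.hstack([cv2.resize(a,(400,400)),cv2.resize(b,(400,280)) if 0 else cv2.copyMakeBorder(cv2.resize(b,(400,280)),0,120,0,0,0)]))
E
```

```text
t 4.1 p [0.6786 0.1985 0.0384] x [ 0.712  0.002 -0.702] y [0.004 1.    0.007] w 0.0653 F [ 0.6 -0.7  0.6] q [-0.14  0.67 -0.45  2.18  2.23  0.7  -0.95]
turn [-0.008  0.007 -0.002]
```

View pics/c2.png

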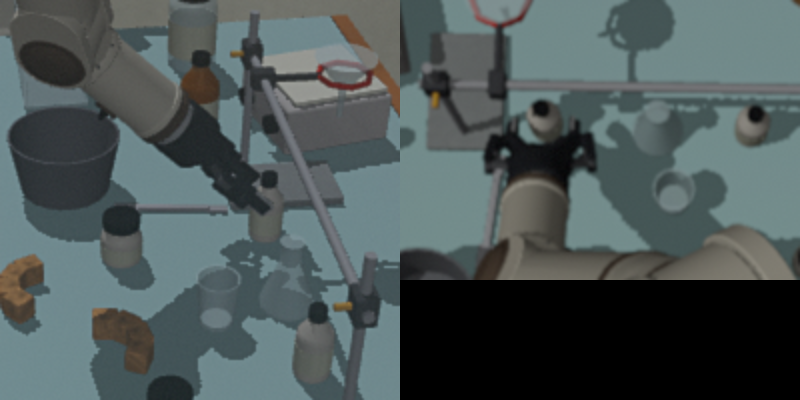

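>>> move_arm(plan=[[0.1,0,-0.45,0,0,0,6.5],[0.1,0,-0.45,0,0,0,6.5],[0,0,0,0,0,0,5.5],[0,0,0,0,0,0,4.0],[0,0,0,0,0,0,3.0],[0,0,0,0,0,0,3.0],[0,0,0,0,0,0,3.0],[0,0,0,0,0,0,3.0]], grip_force=50)

```text
time_s: 4.87
position: [0.668, 0.2011, 0.0271]
ee_rot: [[0.709, -0.001, 0.706], [0.008, 1.0, -0.006], [-0.706, 0.01, 0.709]]
contact_force: [-2.3, -0.5, 3.5]
width: 0.031
```

```bash
T=45 python3 d.py "(.675,.1985,.046)" "(.52,.1985,.06)" "(.45,.15,.2)"
```

```text
t 4.87 p [0.668  0.2011 0.0271] x [ 0.709  0.008 -0.706] y [-0.001  1.     0.01 ] w 0.031 F [-2.3 -0.5  3.5] q [-0.14  0.69 -0.45  2.2   2.25  0.73 -0.98]
(.675,.1985,.046) tool cm [-0.84 -0.24  1.83] n>= 1.0
(.52,.1985,.06) tool cm [-11.97   0.03  -9.94] n>= 4.0
(.45,.15,.2) tool cm [-14.87  -4.71   5.01] n>= 4.0
turn [-0.006  0.002 -0.008]
```

```bash
python3 - <<'E'
from h import *
a=shot('side','s2')['color'][160:260,330:430,::-1]; b=shot('top','t2')['color'][130:230,200:300,::-1]
cv2.imwrite('pics/c3.png',np.hstack([cv2.resize(a,(400,400),interpolation=2),cv2.resize(b,(400,400),interpolation=2)]))
E
```

```text
(no output)
```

View pics/c3.png

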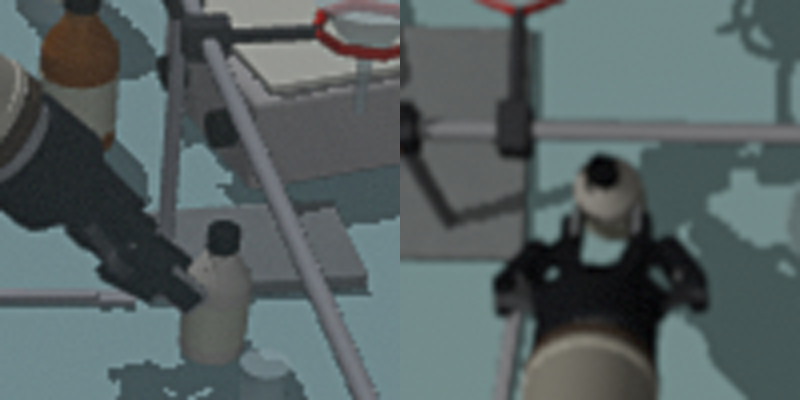

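```bash
python3 - <<'E'
from h import *
for n in('side','top'):
    c=load(n[0]+'2'); print(n,'tcp',np.round(proj(c,(.668,.2011,.0271)),1),'grasp',np.round(proj(c,(.668-.0135,.201,.027+.0135)),1),'bottle base/mid/top',[np.round(proj(c,(.661,.1985,z)),1) for z in(0,.05,.096)])
c=load('top2' if 0 else 't2')
for z in(.03,.05,.07): print(onz(c,252,184,z).round(3))
c=load('s2'); o,d=ray(c,380,235); print([(o+d*(y-o[1])/d[1]).round(3) for y in(.176,.2)])
E
```

```text
side tcp [385.2 237.9] grasp [380.6 234.2] bottle base/mid/top [array([382.1, 247. ]), array([383.5, 231.6]), array([384.8, 216.9])]
top tcp [251.8 176.7] grasp [251.5 180.3] bottle base/mid/top [array([253.8, 182.1]), array([252.1, 176.9]), array([250.4, 171.8])]
[0.648 0.201 0.03 ]
[0.642 0.199 0.05 ]
[0.637 0.197 0.07 ]
[array([0.645, 0.176, 0.056]), array([0.653, 0.2  , 0.039])]
```

```bash
python3 - <<'E'
from h import *
a=load('s2')['color'][205:255,355:405,::-1]; b=load('t2')['color'][158:208,226:276,::-1]
o=np.hstack([cv2.resize(x,(400,400),interpolation=cv2.INTER_CUBIC) for x in(a,b)]).astype(float)
o=255*(np.clip((o-20)/190,0,1))**.8
for n,x0,y0,off in(('s2',355,205,0),('t2',226,158,400)):
    c=load(n)
    for k,col in((0,(0,0,255)),(.019,(0,255,0)),(.04,(255,0,0))):
        u,v=proj(c,np.array([.668,.2011,.0271])-k*np.array([.709,.008,-.706])); cv2.circle(o,(int(off+(u-x0)*8),int((v-y0)*8)),4,col,-1)
cv2.imwrite('pics/c4.png',o)
E
```

```text
[ WARN:0@0.404] global loadsave.cpp:1063 imwrite_ Unsupported depth image for selected encoder is fallbacked to CV_8U.
```

View pics/c4.png

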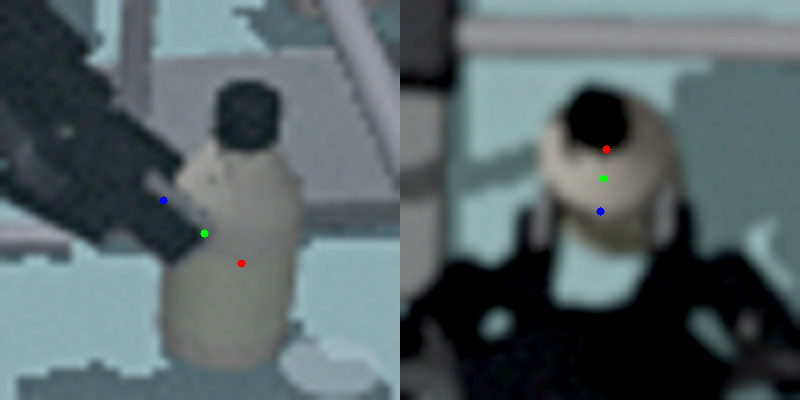

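```bash
python3 - <<'E'
from h import *
c=load('side0'); print([np.round(proj(c,(.247,.601,.197+k)),1) for k in(0,.013,.03,.05)],[np.round(proj(c,(.247+.055*e*.38,.601+.055*e*.925,.21)),1) for e in(-1,1)])
im=c['color'][50:125,190:240].max(2); 
for v in range(75,125,3): print(v,im[v-50][0:45:2])
E
```

```text
[array([215.7, 125.4]), array([215.3, 121.3]), array([214.7, 115.8]), array([214.1, 109.3])] [array([208.1, 128.9]), array([222.1, 114. ])]
75 [111 112 112 112 114 115  43  21  27  25  26  23  27  29  26  28  51  23
 114 112 110 112 111]
78 [112 111 114 112 112 110 117  31  28  26  22  25  18  24  31  26  27  19
 113 111 112 112 111]
81 [112 113 113 112 114 116 119  25  36  38  24  23  24  25  22  19 119  23
  89 111 110 112 114]
84 [111 109 113 114  60  23  55  34  21  27  25  24  29  21  31  26  23  28
  52 114 110 111 111]
87 [112 108 111 114  72  20  47  31  24  24  28  23  28  25  28  27  21  25
  56 111 108 111 110]
90 [111 113 112 114  74  27  44  37  28  25  23  27  26  23  31  31  25  51
 113 109 112 112 111]
93 [112 112 112 114  97  24  26  28  28  24  48  30  26  36  25  23  43 114
 112 110 110 111 110]
96 [111 110 111 111 116  17  68  22  30  18  28  19  54  43  26  27  22 100
 113 110 109 109 109]
99 [110 110 112 115 117  18  29  25  27  26  27  72 116  55  26  23  23  86
 110 109 111 111 108]
102 [113 112 111 113 117  21  26  29  29  22  20 114 112  66  25  25  22  72
 110 110 111 109 108]
105 [113 112 110 109 111 114 116  41  20  18  59 111 112  77  68  40  49 111
 111 110 110 108 110]
108 [111 112 111 111 109 110 114  59  28  24  79  76 113  79  80  76  80 110
 109 110 111 110 112]
111 [95 95 90 88 90 89 90 73 28 26 54 58 90 74 83 76 69 90 88 87 90 88 89]
114 [88 89 90 88 89 90 91 86 21 21 38 49 89 81 81 78 59 90 89 90 90 91 90]
117 [90 91 90 89 90 87 89 91 88 81 81 90 90 90 87 87 86 87 90 89 91 92 88]
120 [92 92 88 89 88 90 88 87 90 91 86 88 89 89 89 90 90 89 90 89 89 90 89]
123 [87 89 88 88 92 88 88 87 90 90 90 89 91 89 89 89 90 89 89 88 90 91 89]
```

The picture shows the visible fingertips ending about 30 mm behind the reported TCP, so the pads closed on the bottle's shoulder. I'll open, back off, and check the height by lowering carefully.

>>> move_arm(plan=[[0,0,0,0,0,0,6.5],[0,0,0,0,0,0,6.5],[0,0,0,0,0,0,6.5],[0,0,0,0,0,0,6.5],[-1.6,0,-1.6,0,0,0,6.5],[-1.6,0,-1.6,0,0,0,6.5],[-1.6,0,-1.6,0,0,0,6.5],[-1.6,0,-1.6,0,0,0,6.5],[0,0,0,0,0,0,6.5],[0.2,0,-0.2,0,0,0,6.5],[0.2,0,-0.2,0,0,0,6.5],[0.2,0,-0.2,0,0,0,6.5],[0,0,0,0,0,0,6.5]])

```text
time_s: 6.05
position: [0.5782, 0.2005, 0.0175]
ee_rot: [[0.708, 0.001, 0.706], [0.006, 1.0, -0.007], [-0.706, 0.01, 0.708]]
contact_force: [-0.6, -0.5, -0.1]
width: 0.0649
```

```bash
T=45 python3 d.py; python3 - <<'E'
from h import *
c=shot('side','s3'); shot('top','t3'); s=manip.read_state(); p=np.array(s['position']); x=np.array(s['ee_rot'])[:,0]; y=np.array(s['ee_rot'])[:,1]
a=c['color'][190:290,300:400,::-1]; a=cv2.resize(a,(600,600),interpolation=cv2.INTER_CUBIC)
for e,cc in((-.035,0),(.035,255)):
  for k,col in((0,(0,cc,255)),(.013,(0,255,cc)),(.03,(255,cc,0))):
    u,v=proj(c,p-k*x+e*y); cv2.circle(a,(int((u-300)*6),int((v-190)*6)),3,col,-1)
cv2.imwrite('pics/c5.png',a)
E
```

```text
t 6.05 p [0.5782 0.2005 0.0175] x [ 0.708  0.006 -0.706] y [0.001 1.    0.01 ] w 0.0649 F [-0.6 -0.5 -0.1] q [-0.19  0.68 -0.52  2.37  2.26  0.89 -1.13]
turn [-0.007  0.001 -0.006]
```

View pics/c5.png

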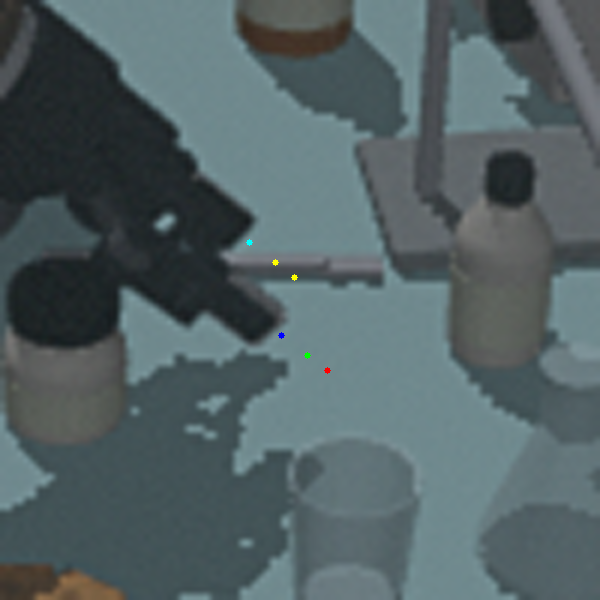

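>>> move_arm(plan=[[1.55,-0.03,1.3,0,0,0,6.5],[1.55,-0.03,1.3,0,0,0,6.5],[1.55,-0.03,1.3,0,0,0,6.5],[1.55,-0.03,1.3,0,0,0,6.5],[1.3,-0.03,1.0,0,0,0,6.5],[1.0,-0.03,0.9,0,0,0,6.5],[0,0,0,0,0,0,6.5],[0,0,0,0,0,0,6.5]])

```text
time_s: 6.82
position: [0.6881, 0.1988, 0.0084]
ee_rot: [[0.708, 0.0, 0.706], [0.007, 1.0, -0.007], [-0.706, 0.01, 0.708]]
contact_force: [-0.7, -0.8, 0.4]
width: 0.0649
```

```bash
T=45 python3 d.py "(.699,.1985,.0075)"; python3 - <<'E'
from h import *
c=load('t3')
x,y,w,h=240,163,20,18; m=(c['color'][y:y+h,x:x+w].max(2)<50).astype(np.uint8); n,l,st,ce=cv2.connectedComponentsWithStats(m); i=1+np.argmax(st[1:,4]); print(st[i],onz(c,*(ce[i]+[x,y]),.089).round(4))
E
```

```text
t 6.82 p [0.6881 0.1988 0.0084] x [ 0.708  0.007 -0.706] y [0.   1.   0.01] w 0.0649 F [-0.7 -0.8  0.4] q [-0.13  0.74 -0.44  2.16  2.29  0.73 -0.99]
(.699,.1985,.0075) tool cm [ 0.84 -0.03  0.71] n>= 1.0
turn [-0.007  0.002 -0.007]
[ 7  7  8  8 56] [0.6586 0.1987 0.089 ]
```

>>> move_arm(plan=[[0.45,0,0.35,0,0,0,6.5],[0.4,0,0.35,0,0,0,6.5],[0,0,0,0,0,0,5.5],[0,0,0,0,0,0,4.5],[0,0,0,0,0,0,3.5],[0,0,0,0,0,0,3.5],[0,0,0,0,0,0,3.5]], grip_force=60)

```text
time_s: 7.4
position: [0.6985, 0.1997, 0.0076]
ee_rot: [[0.708, -0.001, 0.706], [0.008, 1.0, -0.006], [-0.706, 0.01, 0.708]]
contact_force: [-2.0, -0.1, 3.9]
width: 0.0426
```

```bash
T=45 python3 d.py "(.699,.1985,.0275)" "(.55,.1985,.0475)" "(.48,.15,.2)"
```

```text
t 7.4 p [0.6985 0.1997 0.0076] x [ 0.708  0.008 -0.706] y [-0.001  1.     0.01 ] w 0.0426 F [-2.  -0.1  3.9] q [-0.13  0.75 -0.43  2.13  2.29  0.71 -0.97]
(.699,.1985,.0275) tool cm [-1.37 -0.1   1.44] n>= 1.0
(.55,.1985,.0475) tool cm [-11.97   0.04  -9.1 ] n>= 4.0
(.48,.15,.2) tool cm [-15.76  -4.69   5.89] n>= 5.0
turn [-0.006  0.002 -0.008]
```

>>> move_arm(plan=[[-0.53,0,0.53,0,0,0,3.5],[-0.53,0,0.53,0,0,0,3.5],[-1.65,0,-1.65,0,0,0,3.5],[-1.65,0,-1.65,0,0,0,3.5],[-1.65,0,-1.65,0,0,0,3.5],[-1.65,0,-1.65,0,0,0,3.5],[-1.65,0,-1.65,0,0,0,3.5],[-1.65,0,-1.65,0,0,0,3.5],[-2.0,0,2.0,0,0,0,3.5],[-2.0,0,2.0,0,0,0,3.5],[-2.0,0,2.0,0,0,0,3.5],[-2.0,0,2.0,0,0,0,3.5],[-2.0,0,2.0,0,0,0,3.5],[-2.0,0,2.0,0,0,0,3.5],[-2.0,0,2.0,0,0,0,3.5],[-2.0,0,2.0,0,0,0,3.5],[0,0,0,0,0,0,3.5]])

```text
time_s: 8.82
position: [0.5601, 0.1987, 0.2558]
ee_rot: [[0.714, -0.002, 0.7], [0.011, 1.0, -0.009], [-0.7, 0.014, 0.714]]
contact_force: [1.0, -0.4, -0.5]
width: 0.0425
```

```bash
T=45,-.5 python3 d.py "(.56,.05,.25)"
```

```text
t 8.82 p [0.5601 0.1987 0.2558] x [ 0.714  0.011 -0.7  ] y [-0.002  1.     0.014] w 0.0425 F [ 1.  -0.4 -0.5] q [-0.12  0.01 -0.56  2.32  1.3   0.48 -0.21]
(.56,.05,.25) tool cm [  0.24 -14.88  -0.29] n>= 4.0
turn [ 0.343  0.007 -0.366]
```

>>> move_arm(plan=[[0,0,0,0.07,0,-0.07,3.5],[0,0,0,0.07,0,-0.07,3.5],[0,0,0,0.07,0,-0.07,3.5],[0,0,0,0.07,0,-0.07,3.5],[0,0,0,0.07,0,-0.07,3.5],[0,0,0,0.07,0,-0.07,3.5],[0,0,0,0.07,0,-0.07,3.5],[0,0,0,0.07,0,-0.07,3.5],[0,0,0,0.07,0,-0.07,3.5],[0,0,0,0.07,0,-0.07,3.5],[0,0,0,0.07,0,-0.07,3.5],[0,0,0,0.07,0,-0.07,3.5],[0,0,0,0.07,0,-0.07,3.5],[0,0,0,0.07,0,-0.07,3.5],[0,0,0,0.07,0,-0.07,3.5],[0,0,0,0.07,0,-0.07,3.5],[0,0,0,0,0,0,3.5]])

```text
time_s: 10.23
position: [0.5605, 0.1951, 0.2471]
ee_rot: [[-0.012, 1.0, -0.017], [-0.701, -0.02, -0.713], [-0.713, 0.004, 0.701]]
contact_force: [0.6, -1.3, -1.9]
width: 0.0426
```

```bash
T=45,-1.57 python3 d.py "(.378,-.42,.25)"
```

```text
t 10.23 p [0.5605 0.1951 0.2471] x [-0.012 -0.701 -0.713] y [ 1.    -0.02   0.004] w 0.0426 F [ 0.6 -1.3 -1.9] q [-0.46  0.72 -0.44  1.36  0.74  1.79 -1.01]
(.378,-.42,.25) tool cm [ 43.14 -16.99  44.34] n>= 16.0
turn [-0.018 -0.008  0.012]
```

>>> move_arm(plan=[[2.58,-1.0,2.65,0,0,0,3.5],[2.58,-1.0,2.65,0,0,0,3.5],[2.58,-1.0,2.65,0,0,0,3.5],[2.58,-1.0,2.65,0,0,0,3.5],[2.58,-1.0,2.65,0,0,0,3.5],[2.58,-1.0,2.65,0,0,0,3.5],[2.58,-1.0,2.65,0,0,0,3.5],[2.58,-1.0,2.65,0,0,0,3.5],[2.58,-1.0,2.65,0,0,0,3.5],[2.58,-1.0,2.65,0,0,0,3.5],[2.58,-1.0,2.65,0,0,0,3.5],[2.58,-1.0,2.65,0,0,0,3.5],[2.58,-1.0,2.65,0,0,0,3.5],[2.58,-1.0,2.65,0,0,0,3.5],[2.58,-1.0,2.65,0,0,0,3.5],[2.58,-1.0,2.65,0,0,0,3.5],[2.58,-1.0,2.65,0,0,0,3.5],[0,0,0,0,0,0,3.5]])

```text
time_s: 11.73
position: [0.3738, -0.4357, 0.251]
ee_rot: [[-0.016, 1.0, -0.014], [-0.702, -0.021, -0.712], [-0.712, -0.001, 0.702]]
contact_force: [-1.5, 0.0, -1.1]
width: 0.0427
```

```bash
T=45,-1.57 python3 d.py "(.378,-.43,.12)" "(.378,-.43,.0156)"
```

```text
t 11.73 p [ 0.3738 -0.4357  0.251 ] x [-0.016 -0.702 -0.712] y [ 1.    -0.021 -0.001] w 0.0427 F [-1.5  0.  -1.1] q [ 0.41  0.13 -0.08  2.18  1.06  0.89 -0.42]
(.378,-.43,.12) tool cm [ 8.92  0.43 -9.61] n>= 4.0
(.378,-.43,.0156) tool cm [ 7.43  0.01 -7.33] n>= 3.0
turn [-0.015 -0.007  0.016]
```

>>> move_arm(plan=[[1.83,0.055,-1.9,0,0,0,3.5],[1.83,0.055,-1.9,0,0,0,3.5],[1.83,0.055,-1.9,0,0,0,3.5],[1.83,0.055,-1.9,0,0,0,3.5],[1.83,0.055,-1.9,0,0,0,3.5],[1.83,0.055,-1.9,0,0,0,3.5],[1.83,0.055,-1.9,0,0,0,3.5],[1.83,0.055,-1.9,0,0,0,3.5],[0,0,0,-0.01,0,0.01,3.5],[0.5,0,-0.5,0,0,0,3.5],[0.5,0,-0.5,0,0,0,3.5],[0,0,0,0,0,0,3.5]])

```text
time_s: 12.73
position: [0.3857, -0.4235, 0.0257]
ee_rot: [[0.004, 1.0, 0.0], [-0.7, 0.003, -0.714], [-0.714, 0.002, 0.7]]
contact_force: [0.8, -0.3, -2.1]
width: 0.0423
```

```bash
T=45,-1.57 python3 d.py "(.378,-.43,.0126)"; python3 - <<'E'
from h import *
a=shot('side','s4')['color'][330:480,200:400,::-1]; b=shot('top','t4')['color'][170:320,400:540,::-1]
cv2.imwrite('pics/c6.png',np.hstack([cv2.resize(a,(440,330),interpolation=2),cv2.resize(b,(308,330),interpolation=2)]))
E
```

```text
t 12.73 p [ 0.3857 -0.4235  0.0257] x [ 0.004 -0.7   -0.714] y [1.    0.003 0.002] w 0.0423 F [ 0.8 -0.3 -2.1] q [ 0.34  0.61 -0.03  2.27  1.61  0.75 -1.2 ]
(.378,-.43,.0126) tool cm [ 1.39 -0.77 -0.46] n>= 1.0
turn [-0.001 -0.01  -0.003]
```

View pics/c6.png

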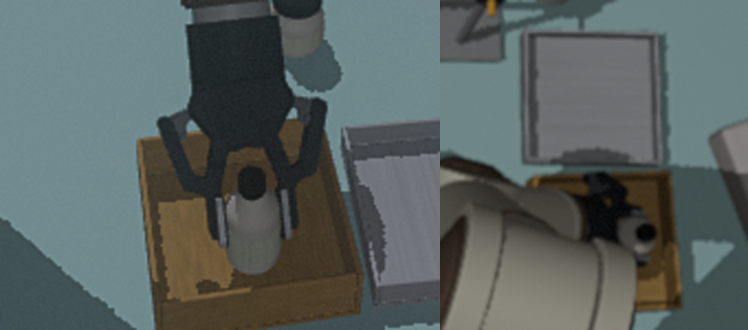

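>>> move_arm(plan=[[0.3,-0.2,-0.25,0,0,0,3.5],[0.3,-0.2,-0.2,0,0,0,3.5],[0.2,-0.1,-0.2,0,0,0,3.5],[0,0,0,0,0,0,3.5]])

```text
time_s: 13.17
position: [0.3796, -0.4246, 0.0146]
ee_rot: [[0.002, 1.0, 0.0], [-0.7, 0.001, -0.714], [-0.714, 0.001, 0.7]]
contact_force: [-0.9, 0.8, -1.2]
width: 0.0427
```

>>> move_arm(plan=[[0.1,0,-0.1,0,0,0,3.5],[0.1,0,-0.1,0,0,0,3.5],[0,0,0,0,0,0,4.6],[0,0,0,0,0,0,5.5],[0,0,0,0,0,0,6.5],[0,0,0,0,0,0,6.5],[-1,0,0,0,0,0,6.5],[-2,0,0,0,0,0,6.5],[-3,0,0,0,0,0,6.5],[-3,0,0,0,0,0,6.5],[-3,0,0,0,0,0,6.5],[-3,0,2,0,0,0,6.5],[-3,0,2,0,0,0,6.5],[-3,0,2,0,0,0,6.5],[0,0,0,0,0,0,6.5]])

```text
time_s: 14.42
position: [0.3837, -0.3199, 0.2106]
ee_rot: [[0.011, 1.0, -0.006], [-0.702, 0.004, -0.712], [-0.712, 0.012, 0.702]]
contact_force: [0.4, 0.3, 0.4]
width: 0.0648
```

```bash
T=45,-1.57 python3 d.py "(.54,-.075,.22)"; python3 - <<'E'
from h import *
c=shot('side','s5'); t=shot('top','t5')
im=c['color']; m=(im.max(2)<50).astype(np.uint8)[380:470,280:340]; n,l,st,ce=cv2.connectedComponentsWithStats(m)
for i in range(1,n):
  if st[i,4]>20: print(st[i],(ce[i]+[280,380]).round(1),onz(c,*(ce[i]+[280,380]),.094).round(3))
E
```

```text
t 14.42 p [ 0.3837 -0.3199  0.2106] x [ 0.011 -0.702 -0.712] y [1.    0.004 0.012] w 0.0648 F [0.4 0.3 0.4] q [ 0.23  0.15 -0.19  2.28  1.04  0.99 -0.69]
(.54,-.075,.22) tool cm [-17.69  15.73 -16.87] n>= 8.0
turn [-0.006 -0.007 -0.011]
[ 26  31  13  15 161] [311.9 418. ] [ 0.381 -0.387  0.094]
```

>>> move_arm(plan=[[-2.23,1.86,-1.67,0,0,0,6.5],[-2.23,1.86,-1.67,0,0,0,6.5],[-2.23,1.86,-1.67,0,0,0,6.5],[-2.23,1.86,-1.67,0,0,0,6.5],[-2.23,1.86,-1.67,0,0,0,6.5],[-2.23,1.86,-1.67,0,0,0,6.5],[-2.23,1.86,-1.67,0,0,0,6.5],[-2.23,1.86,-1.67,0,0,0,6.5],[-2.23,1.86,-1.67,0,0,0,6.5],[0,0,0,-0.07,0,0.07,6.5],[0,0,0,-0.07,0,0.07,6.5],[0,0,0,-0.07,0,0.07,6.5],[0,0,0,-0.07,0,0.07,6.5],[0,0,0,-0.07,0,0.07,6.5],[0,0,0,-0.07,0,0.07,6.5],[0,0,0,-0.07,0,0.07,6.5],[0,0,0,-0.07,0,0.07,6.5]])

```text
time_s: 15.93
position: [0.5454, -0.0723, 0.2399]
ee_rot: [[0.505, 0.697, 0.509], [-0.487, 0.717, -0.5], [-0.713, 0.005, 0.701]]
contact_force: [0.7, -1.2, 0.0]
width: 0.065
```

>>> move_arm(plan=[[0,0,0,-0.07,0,0.07,6.5],[0,0,0,-0.07,0,0.07,6.5],[0,0,0,-0.07,0,0.07,6.5],[0,0,0,-0.07,0,0.07,6.5],[0,0,0,-0.07,0,0.07,6.5],[0,0,0,-0.07,0,0.07,6.5],[0,0,0,-0.07,0,0.07,6.5],[0,0,0,-0.06,0,0.06,6.5],[0,0,0,0,0,0,6.5]])

```text
time_s: 16.68
position: [0.5527, -0.0793, 0.2496]
ee_rot: [[0.675, 0.27, 0.687], [-0.183, 0.963, -0.198], [-0.715, 0.008, 0.699]]
contact_force: [0.3, 0.3, 0.5]
width: 0.0648
```

```bash
T=45 python3 d.py "(.58,-.072,.05)" "(.58,-.072,.008)" "(.682,-.072,.0075)"
```

```text
t 16.68 p [ 0.5527 -0.0793  0.2496] x [ 0.675 -0.183 -0.715] y [0.27  0.963 0.008] w 0.0648 F [0.3 0.3 0.5] q [ 0.26 -0.11 -0.31  2.42  1.18  0.2   0.14]
(.58,-.072,.05) tool cm [ 15.97   1.28 -12.22] n>= 5.0
(.58,-.072,.008) tool cm [ 3.   -0.03 -2.94] n>= 2.0
(.682,-.072,.0075) tool cm [6.92 2.75 6.97] n>= 3.0
turn [-0.2   -0.01   0.187]
```

>>> move_arm(plan=[[2.53,0.4,-1.12,0,0,0,6.5],[2.53,0.4,-1.12,0,0,0,6.5],[2.53,0.4,-1.12,0,0,0,6.5],[2.53,0.4,-1.12,0,0,0,6.5],[2.53,0.4,-1.12,0,0,0,6.5],[0,0,0,-0.05,-0.002,0.047,6.5],[0,0,0,-0.05,-0.002,0.047,6.5],[0,0,0,-0.05,-0.002,0.047,6.5],[0,0,0,-0.05,-0.002,0.047,6.5],[0,0,0,0,0,0,6.5]])

```text
time_s: 17.52
position: [0.5843, -0.0748, 0.1501]
ee_rot: [[0.683, 0.059, 0.728], [-0.054, 0.998, -0.031], [-0.728, -0.018, 0.685]]
contact_force: [-1.4, -1.5, -0.9]
width: 0.0649
```

```bash
T=45 python3 d.py "(.59,-.072,.01)" "(.682,-.072,.0075)"
```

```text
t 17.52 p [ 0.5843 -0.0748  0.1501] x [ 0.683 -0.054 -0.728] y [ 0.059  0.998 -0.018] w 0.0649 F [-1.4 -1.5 -0.9] q [ 1.14  0.39 -1.16  2.42  2.23  0.38 -0.47]
(.59,-.072,.01) tool cm [10.57  0.57 -9.19] n>= 4.0
(.682,-.072,.0075) tool cm [6.47 0.55 6.52] n>= 3.0
turn [-0.03  -0.031  0.054]
```

>>> move_arm(plan=[[1.32,0.07,-1.15,-0.004,-0.004,0.007,6.5],[1.32,0.07,-1.15,-0.004,-0.004,0.007,6.5],[1.32,0.07,-1.15,-0.004,-0.004,0.007,6.5],[1.32,0.07,-1.15,-0.004,-0.004,0.007,6.5],[1.32,0.07,-1.15,-0.004,-0.004,0.007,6.5],[1.32,0.07,-1.15,-0.004,-0.004,0.007,6.5],[1.32,0.07,-1.15,-0.004,-0.004,0.007,6.5],[1.2,0.07,-1.05,0,0,0,6.5],[0,0,0,0,0,0,6.5]])

```text
time_s: 18.27
position: [0.5991, -0.0715, 0.0105]
ee_rot: [[0.696, 0.005, 0.718], [-0.006, 1.0, -0.002], [-0.718, -0.003, 0.696]]
contact_force: [0.0, -0.2, 0.3]
width: 0.0651
```

```bash
T=45 python3 d.py "(.682,-.072,.0075)"
```

```text
t 18.27 p [ 0.5991 -0.0715  0.0105] x [ 0.696 -0.006 -0.718] y [ 0.005  1.    -0.003] w 0.0651 F [ 0.  -0.2  0.3] q [ 1.16  1.14 -1.18  2.41  2.5   0.91 -0.18]
(.682,-.072,.0075) tool cm [ 5.99 -0.    5.74] n>= 3.0
turn [-0.002 -0.015  0.006]
```

>>> move_arm(plan=[[1.2,0,1.15,0,0,0,6.5],[1.2,0,1.15,0,0,0,6.5],[1.2,0,1.15,0,0,0,6.5],[1.2,0,1.15,0,0,0,6.5],[1.2,0,1.15,0,0,0,6.5],[0,0,0,0,0,0,6.5],[0,0,0,0,0,0,6.5]])

```text
time_s: 18.85
position: [0.6845, -0.0733, 0.0129]
ee_rot: [[0.701, 0.004, 0.713], [-0.008, 1.0, 0.002], [-0.713, -0.007, 0.701]]
contact_force: [0.2, 0.4, -0.3]
width: 0.065
```

```bash
T=45 python3 d.py "(.682,-.072,.0075)"
```

```text
t 18.85 p [ 0.6845 -0.0733  0.0129] x [ 0.701 -0.008 -0.713] y [ 0.004  1.    -0.007] w 0.065 F [ 0.2  0.4 -0.3] q [ 1.05  1.14 -1.16  2.23  2.42  0.83 -0.11]
(.682,-.072,.0075) tool cm [ 0.21  0.13 -0.55] n>= 1.0
turn [ 0.002 -0.008  0.008]
```

>>> move_arm(plan=[[0.2,0.1,-0.5,0,0,0,6.5],[0,0,0,0,0,0,5.5],[0,0,0,0,0,0,4.5],[0,0,0,0,0,0,3.5],[0,0,0,0,0,0,3.5],[0,0,0,0,0,0,3.5]], grip_force=60)

```text
time_s: 19.35
position: [0.6811, -0.0744, 0.0064]
ee_rot: [[0.7, 0.006, 0.714], [-0.01, 1.0, 0.001], [-0.714, -0.007, 0.7]]
contact_force: [0.1, 0.9, -1.1]
width: 0.0426
```

>>> move_arm(plan=[[-0.53,0,0.53,0,0,0,3.5],[-0.53,0,0.53,0,0,0,3.5],[-1.2,0,-1.2,0,0,0,3.5],[-1.2,0,-1.2,0,0,0,3.5],[-1.2,0,-1.2,0,0,0,3.5],[-1.2,0,-1.2,0,0,0,3.5],[-1.2,0,-1.2,0,0,0,3.5],[-1.8,0,1.8,0,0,0,3.5],[-1.8,0,1.8,0,0,0,3.5],[-1.8,0,1.8,0,0,0,3.5],[-1.8,0,1.8,0,0,0,3.5],[-1.8,0,1.8,0,0,0,3.5],[-1.8,0,1.8,0,0,0,3.5],[-1.8,0,1.8,0,0,0,3.5],[-1.8,0,1.8,0,0,0,3.5],[-1.0,0,1.0,0,0,0,3.5],[0,0,0,0,0,0,3.5]])

```text
time_s: 20.77
position: [0.6007, -0.079, 0.2351]
ee_rot: [[0.697, 0.015, 0.717], [-0.028, 1.0, 0.005], [-0.717, -0.024, 0.697]]
contact_force: [0.2, -0.5, -0.7]
width: 0.0422
```

```bash
T=45,-1.57 python3 d.py "(.56,-.05,.25)"
```

```text
t 20.77 p [ 0.6007 -0.079   0.2351] x [ 0.697 -0.028 -0.717] y [ 0.015  1.    -0.024] w 0.0422 F [ 0.2 -0.5 -0.7] q [ 1.56  0.26 -1.53  2.33  1.51  0.19  0.28]
(.56,-.05,.25) tool cm [-3.99  2.8  -1.86] n>= 2.0
turn [ 1.12   0.007 -1.078]
```

>>> move_arm(plan=[[0,0,0,0.07,0,-0.068,3.5],[0,0,0,0.07,0,-0.068,3.5],[0,0,0,0.07,0,-0.068,3.5],[0,0,0,0.07,0,-0.068,3.5],[0,0,0,0.07,0,-0.068,3.5],[0,0,0,0.07,0,-0.068,3.5],[0,0,0,0.07,0,-0.068,3.5],[0,0,0,0.07,0,-0.068,3.5],[0,0,0,0.07,0,-0.068,3.5],[0,0,0,0.07,0,-0.068,3.5],[0,0,0,0.07,0,-0.068,3.5],[0,0,0,0.07,0,-0.068,3.5],[0,0,0,0.07,0,-0.068,3.5],[0,0,0,0.07,0,-0.068,3.5],[0,0,0,0.07,0,-0.068,3.5],[0,0,0,0.07,0,-0.068,3.5],[0,0,0,0,0,0,3.5]])

```text
time_s: 22.18
position: [0.6025, -0.0719, 0.2293]
ee_rot: [[0.014, 1.0, 0.015], [-0.701, 0.02, -0.713], [-0.713, -0.0, 0.701]]
contact_force: [1.1, -1.6, -1.5]
width: 0.0425
```

```bash
T=45,-1.57 python3 d.py "(.379,-.361,.25)" "(.379,-.361,.0256)"
```

```text
t 22.18 p [ 0.6025 -0.0719  0.2293] x [ 0.014 -0.701 -0.713] y [ 1.    0.02 -0.  ] w 0.0425 F [ 1.1 -1.6 -1.5] q [ 0.27  0.71 -0.94  1.66  1.13  1.71 -0.92]
(.379,-.361,.25) tool cm [ 18.48 -22.93  21.73] n>= 9.0
(.379,-.361,.0256) tool cm [ 16.     0.   -15.73] n>= 6.0
turn [ 0.014 -0.008 -0.014]
```

>>> move_arm(plan=[[1.85,-2.29,2.17,0,0,0,3.5],[1.85,-2.29,2.17,0,0,0,3.5],[1.85,-2.29,2.17,0,0,0,3.5],[1.85,-2.29,2.17,0,0,0,3.5],[1.85,-2.29,2.17,0,0,0,3.5],[1.85,-2.29,2.17,0,0,0,3.5],[1.85,-2.29,2.17,0,0,0,3.5],[1.85,-2.29,2.17,0,0,0,3.5],[1.85,-2.29,2.17,0,0,0,3.5],[1.85,-2.29,2.17,0,0,0,3.5],[0,0,0,0.014,-0.008,-0.014,3.5],[2,0,-2,0,0,0,3.5],[2,0,-2,0,0,0,3.5],[2,0,-2,0,0,0,3.5],[2,0,-2,0,0,0,3.5],[0,0,0,0,0,0,3.5]])

```text
time_s: 23.52
position: [0.3745, -0.3597, 0.1328]
ee_rot: [[-0.001, 1.0, 0.013], [-0.702, 0.009, -0.713], [-0.713, -0.01, 0.701]]
contact_force: [-1.1, 1.0, -1.6]
width: 0.0425
```

```bash
T=45,-1.57 python3 d.py "(.379,-.361,.06)" "(.379,-.361,.0256)"
```

```text
t 23.52 p [ 0.3745 -0.3597  0.1328] x [-0.001 -0.702 -0.713] y [ 1.     0.009 -0.01 ] w 0.0425 F [-1.1  1.  -1.6] q [ 0.94  0.48 -0.9   2.3   1.41  1.17 -0.94]
(.379,-.361,.06) tool cm [ 5.27  0.52 -5.01] n>= 2.0
(.379,-.361,.0256) tool cm [ 2.45  0.04 -2.41] n>= 1.0
turn [ 0.013 -0.008  0.002]
```

>>> move_arm(plan=[[1.3,0.13,-1.25,0,0,0,3.5],[1.3,0.13,-1.25,0,0,0,3.5],[1.3,0.13,-1.25,0.01,-0.008,0,3.5],[1.3,0.13,-1.25,0,0,0,3.5],[0.8,0,-0.8,0,0,0,3.5],[0.8,0,-0.8,0,0,0,3.5],[0.8,0,-0.8,0,0,0,3.5],[0,0,0,0,0,0,3.5]])

```text
time_s: 24.18
position: [0.3831, -0.3635, 0.0331]
ee_rot: [[0.003, 1.0, -0.003], [-0.712, -0.001, -0.703], [-0.703, 0.004, 0.712]]
contact_force: [-1.0, 0.2, -1.6]
width: 0.0421
```

```bash
T=45,-1.57 python3 d.py "(.379,-.361,.0136)"
```

```text
t 24.18 p [ 0.3831 -0.3635  0.0331] x [ 0.003 -0.712 -0.703] y [ 1.    -0.001  0.004] w 0.0421 F [-1.   0.2 -1.6] q [ 0.81  0.75 -0.76  2.3   1.64  1.25 -1.21]
(.379,-.361,.0136) tool cm [ 1.19 -0.42 -1.56] n>= 1.0
turn [-0.004  0.006 -0.002]
```

>>> move_arm(plan=[[0.4,-0.15,-0.5,0,0,0,3.5],[0.4,-0.15,-0.5,0,0,0,3.5],[0.25,-0.1,-0.35,0,0,0,3.5],[0.2,0,-0.25,0,0,0,3.5],[0,0,0,0,0,0,3.5]])

```text
time_s: 24.6
position: [0.3788, -0.3622, 0.0134]
ee_rot: [[0.001, 1.0, -0.006], [-0.713, -0.003, -0.701], [-0.701, 0.004, 0.713]]
contact_force: [-0.1, 0.0, -2.3]
width: 0.0421
```

>>> move_arm(plan=[[0.12,0,-0.12,0,0,0,3.5],[0,0,0,0,0,0,4.6],[0,0,0,0,0,0,5.5],[0,0,0,0,0,0,6.5],[0,0,0,0,0,0,6.5],[-1,0,0,0,0,0,6.5],[-2,0,0,0,0,0,6.5],[-3,0,0,0,0,0,6.5],[-3,0,0,0,0,0,6.5],[-3,0,0,0,0,0,6.5],[-3,0,0,0,0,0,7.5],[-3,0,0,0,0,0,8.5],[-3,0,0,0,0,0,8.5],[0,0,0,0,0,0,8.5]])

```text
time_s: 25.77
position: [0.3819, -0.2082, 0.1628]
ee_rot: [[0.01, 1.0, -0.006], [-0.713, 0.003, -0.701], [-0.701, 0.011, 0.713]]
contact_force: [0.6, 0.1, 0.6]
width: 0.085
```

```bash
T=0,-1.57 python3 d.py; python3 - <<'E'
from h import *
c=shot('side','s6'); t=shot('top','t6')
im=c['color']; m=(im.max(2)<50).astype(np.uint8)[360:470,270:350]; n,l,st,ce=cv2.connectedComponentsWithStats(m)
for i in range(1,n):
  if st[i,4]>20: print(st[i],(ce[i]+[270,360]).round(1),onz(c,*(ce[i]+[270,360]),.094).round(3))
E
```

```text
t 25.77 p [ 0.3819 -0.2082  0.1628] x [ 0.01  -0.713 -0.701] y [1.    0.003 0.011] w 0.085 F [0.6 0.1 0.6] q [ 0.67  0.48 -1.07  2.29  1.15  1.4  -1.13]
turn [-0.003  0.794 -0.012]
[ 30  25  13  14 142] [306.1 391.8] [ 0.38  -0.33   0.094]
[ 36  51  13  15 161] [312.1 418.2] [ 0.381 -0.388  0.094]
```

View pics/s6.png

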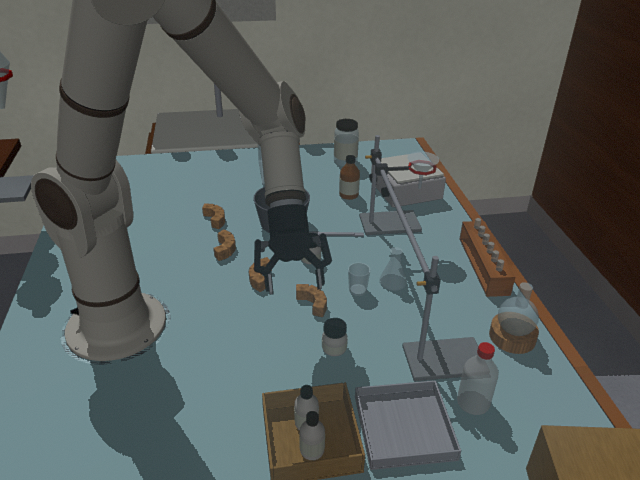

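Both bottles stand upright in the carton, with caps at about (306,392) and (312,418). The rig, flask and beaker look undisturbed. Next are the jars, with the tool vertical.

>>> move_arm(plan=[[-0.5,0,0,0,0.1135,0,8.5],[-0.5,0,0,0,0.1135,0,8.5],[0,0,0,0,0.1135,0,8.5],[0,0,0,0,0.1135,0,8.5],[0,0,0,0,0.1135,0,8.5],[0,0,0,0,0.1135,0,8.5],[0,0,0,0,0.1135,0,8.5],[0,2.1,-1.62,0,0,0,8.5],[0,2.1,-1.62,0,0,0,8.5],[0,2.1,-1.62,0,0,0,8.5],[0,2.1,-1.62,0,0,0,8.5],[0,0,0,0,0,0,8.5]])

```text
time_s: 26.87
position: [0.464, -0.1386, 0.1613]
ee_rot: [[0.001, 1.0, -0.003], [-0.042, -0.003, -0.999], [-0.999, 0.001, 0.042]]
contact_force: [0.0, 0.4, 0.1]
width: 0.0849
```

```bash
T=0,-1.57 python3 d.py "(.4655,-.1437,.09)" "(.4655,-.1437,-.023)"
```

```text
t 26.87 p [ 0.464  -0.1386  0.1613] x [ 0.001 -0.042 -0.999] y [ 1.    -0.003  0.001] w 0.0849 F [0.  0.4 0.1] q [ 1.22  0.51 -1.27  1.99  0.61  1.08 -0.33]
(.4655,-.1437,.09) tool cm [7.15 0.14 0.21] n>= 2.0
(.4655,-.1437,-.023) tool cm [ 1.129e+01 -1.000e-02 -4.800e-01] n>= 3.0
turn [-0.004  0.042 -0.001]
```

>>> move_arm(plan=[[0,0.15,0.5,0,0.042,0,8.5],[2.2,0,0,0,0,0,8.5],[2.2,0,0,0,0,0,8.5],[2.2,0,0,0,0,0,8.5],[2.2,0,0,0,0,0,8.5],[2.2,0,0,0,0,0,8.5],[2.2,0,0,0,0,0,8.5],[1.8,0,0,0,0,0,8.5],[1.0,0,0,0,0,0,8.5],[0,0,0,0,0,0,8.5]])

```text
time_s: 27.7
position: [0.4596, -0.1477, -0.0006]
ee_rot: [[-0.006, 1.0, -0.007], [-0.002, -0.007, -1.0], [-1.0, -0.006, 0.002]]
contact_force: [0.2, -0.1, -0.1]
width: 0.0854
```

```bash
T=0,-1.57 python3 d.py "(.4655,-.1437,-.023)"; python3 - <<'E'
from h import *
c=shot('side','s7'); shot('top','t7'); s=manip.read_state(); p=np.array(s['position'])
x0,y0=280,270; a=cv2.resize(c['color'][y0:y0+100,x0:x0+100,::-1],(600,600),interpolation=cv2.INTER_CUBIC)
for z in(0,.033,.066):
    u,v=proj(c,(.4655,-.1437,z)); cv2.circle(a,(int((u-x0)*6),int((v-y0)*6)),3,(0,0,255),-1)
for e in(-1,1):
    u,v=proj(c,p+[e*.0425,0,.04]); cv2.circle(a,(int((u-x0)*6),int((v-y0)*6)),3,(0,255,0),-1)
cv2.imwrite('pics/c7.png',a)
E
```

```text
t 27.7 p [ 0.4596 -0.1477 -0.0006] x [-0.006 -0.002 -1.   ] y [ 1.    -0.007 -0.006] w 0.0854 F [ 0.2 -0.1 -0.1] q [ 1.04  0.74 -0.99  2.08  0.88  0.83 -0.5 ]
(.4655,-.1437,-.023) tool cm [ 2.24  0.6  -0.41] n>= 1.0
turn [-0.008  0.002  0.006]
```

View pics/c7.png

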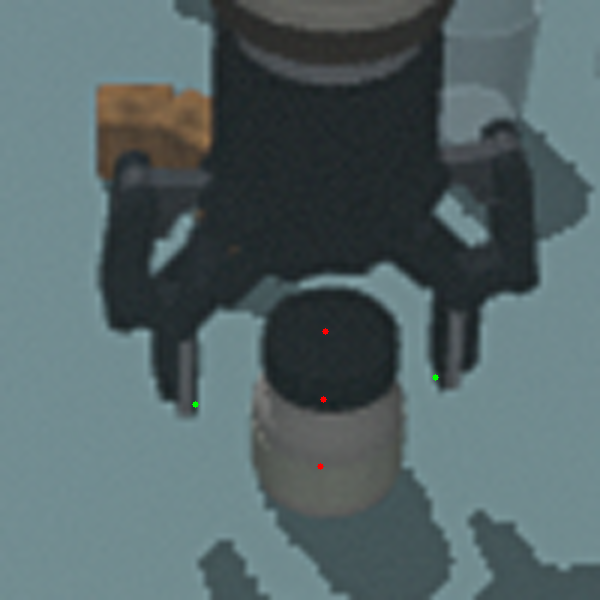

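>>> move_arm(plan=[[0.8,0.3,-0.2,-0.008,0,0.006,8.5],[0.8,0.3,-0.2,0,0,0,8.5],[0.6,0,0,0,0,0,8.5],[0,0,0,0,0,0,8.5]])

```text
time_s: 28.13
position: [0.4682, -0.1436, -0.0209]
ee_rot: [[0.004, 1.0, 0.002], [-0.004, 0.002, -1.0], [-1.0, 0.004, 0.004]]
contact_force: [-0.2, -0.4, -0.6]
width: 0.0852
```

>>> move_arm(plan=[[0.1,-0.25,0,0,0,0,7.5],[0.1,0,0,0,0,0,6.5],[0,0,0,0,0,0,5.5],[0,0,0,0,0,0,4.5],[0,0,0,0,0,0,4.5],[0,0,0,0,0,0,4.5]], grip_force=60)

```text
time_s: 28.63
position: [0.4662, -0.144, -0.0216]
ee_rot: [[0.005, 1.0, 0.001], [-0.004, 0.001, -1.0], [-1.0, 0.005, 0.004]]
contact_force: [-1.0, 0.0, 5.9]
width: 0.052
```

>>> move_arm(plan=[[-1.5,0,0,0,0,0,4.5],[-3,0,0,0,0,0,4.5],[-3,0,0,0,0,0,4.5],[-3,1.08,0,0,0,0,4.5],[0,1.08,3.14,0,0,0,4.5],[0,1.08,3.14,0,0,0,4.5],[0,1.08,3.14,0,0,0,4.5],[0,1.08,3.14,0,0,0,4.5],[0,1.08,3.14,0,0,0,4.5],[0,1.08,3.14,0,0,0,4.5],[0,1.08,3.14,0,0,0,4.5],[0,0,3.14,0,0,0,4.5],[0,0,0,0,0,0,4.5]])

```text
time_s: 29.72
position: [0.5505, -0.4041, 0.0831]
ee_rot: [[0.004, 1.0, -0.009], [-0.008, -0.009, -1.0], [-1.0, 0.004, 0.008]]
contact_force: [-2.0, -2.1, -2.5]
width: 0.0517
```

```bash
T=0,-1.57 python3 d.py "(.552,-.395,.03)" "(.552,-.395,-.016)"
```

```text
t 29.72 p [ 0.5505 -0.4041  0.0831] x [ 0.004 -0.008 -1.   ] y [ 1.    -0.009  0.004] w 0.0517 F [-2.  -2.1 -2.5] q [ 1.22  0.88 -1.01  1.54  0.8   1.16  0.04]
(.552,-.395,.03) tool cm [ 5.3   0.12 -0.95] n>= 2.0
(.552,-.395,-.016) tool cm [ 4.6  -0.02 -0.04] n>= 2.0
turn [-0.01   0.008 -0.004]
```

>>> move_arm(plan=[[2.2,0.12,-0.5,0,0,0,4.5],[2.2,0,-0.4,-0.01,0.008,0,4.5],[2.2,0,0,0,0,0,4.5],[2.0,0,0,0,0,0,4.5],[0.8,0,0,0,0,0,4.5],[0.4,0,0,0,0,0,4.5],[0,0,0,0,0,0,4.5]])

```text
time_s: 30.3
position: [0.5535, -0.3851, -0.0144]
ee_rot: [[0.004, 1.0, 0.011], [0.005, 0.011, -1.0], [-1.0, 0.004, -0.005]]
contact_force: [0.8, 0.3, -0.8]
width: 0.0522
```

>>> move_arm(plan=[[0,0,0.7,0,0,0,4.5],[0.15,0,0,0,0,0,4.5],[0.1,0,0,0,0,0,4.5],[0,0,0,0,0,0,5.5],[0,0,0,0,0,0,6.5],[0,0,0,0,0,0,7.5],[0,0,0,0,0,0,7.5],[-1,0,0,0,0,0,8],[-2.5,0,0,0,0,0,8.5],[-3.5,0,0,0,0,0,8.5],[-3.5,0,0,0,0,0,8.5],[-3.5,0,0,0,0,0,8.5],[-2,0,0,0,0,0,8.5],[0,0,0,0,0,0,8.5]])

```text
time_s: 31.47
position: [0.5569, -0.3939, 0.1509]
ee_rot: [[0.013, 1.0, 0.012], [-0.0, 0.012, -1.0], [-1.0, 0.013, 0.001]]
contact_force: [0.9, -0.2, 0.6]
width: 0.0848
```

```bash
T=0,-1.57 python3 d.py "(.464,.1765,.15)"
```

```text
t 31.47 p [ 0.5569 -0.3939  0.1509] x [ 0.013 -0.    -1.   ] y [1.    0.012 0.013] w 0.0848 F [ 0.9 -0.2  0.6] q [ 1.24  0.82 -1.07  1.5   0.73  1.25  0.08]
(.464,.1765,.15) tool cm [-5.000e-02 -8.630e+00 -5.714e+01] n>= 15.0
turn [ 0.011  0.001 -0.013]
```

>>> move_arm(plan=[[0,-0.575,-3.81,0,0,0,8.5],[0,-0.575,-3.81,0,0,0,8.5],[0,-0.575,-3.81,0,0,0,8.5],[0,-0.575,-3.81,0,0,0,8.5],[0,-0.575,-3.81,0,0,0,8.5],[0,-0.575,-3.81,0,0,0,8.5],[0,-0.575,-3.81,0,0,0,8.5],[0,-0.575,-3.81,0,0,0,8.5],[0,-0.575,-3.81,0,0,0,8.5],[0,-0.575,-3.81,0,0,0,8.5],[0,-0.575,-3.81,0,0,0,8.5],[0,-0.575,-3.81,0,0,0,8.5],[0,-0.575,-3.81,0,0,0,8.5],[0,-0.575,-3.81,0,0,0,8.5],[0,-0.575,-3.81,0,0,0,8.5],[0,0,0,0.011,0,-0.013,8.5]])

```text
time_s: 32.8
position: [0.4573, 0.1871, 0.1474]
ee_rot: [[-0.007, 1.0, 0.014], [0.009, 0.014, -1.0], [-1.0, -0.006, -0.009]]
contact_force: [-0.4, 0.0, 0.3]
width: 0.085
```

```bash
T=0,-1.57 python3 d.py "(.464,.1765,0)" "(.464,.1765,-.022)";python3 - <<'E'
from h import *
c=shot('side','s8'); im=c['color']; m=(im.max(2)<50).astype(np.uint8)[370:470,350:460]; n,l,st,ce=cv2.connectedComponentsWithStats(m)
for i in range(1,n):
  if st[i,4]>60: print(st[i],(ce[i]+[350,370]).round(1),onz(c,*(ce[i]+[350,370]),.064).round(3))
E
```

```text
t 32.8 p [0.4573 0.1871 0.1474] x [-0.007  0.009 -1.   ] y [ 1.     0.014 -0.006] w 0.085 F [-0.4  0.   0.3] q [ 0.51  0.53 -1.2   1.97  0.57  1.04 -0.93]
(.464,.1765,0) tool cm [14.73  0.75  1.21] n>= 4.0
(.464,.1765,-.022) tool cm [2.2  0.01 0.02] n>= 1.0
turn [ 0.013 -0.009  0.007]
[ 47  37  27  27 595] [409.7 419.6] [ 0.553 -0.395  0.064]
```

>>> move_arm(plan=[[0,0.4,0.6,0.013,-0.009,0.007,8.5],[0,0.35,0.6,0,0,0,8.5],[2.2,0,0,0,0,0,8.5],[2.2,0,0,0,0,0,8.5],[2.2,0,0,0,0,0,8.5],[2.2,0,0,0,0,0,8.5],[2.2,0,0,0,0,0,8.5],[2.0,0,0,0,0,0,8.5],[1.2,0,0,0,0,0,8.5],[0,0,0,0,0,0,8.5]])

```text
time_s: 33.68
position: [0.4667, 0.1615, 0.0014]
ee_rot: [[-0.005, 1.0, -0.016], [-0.007, -0.016, -1.0], [-1.0, -0.005, 0.007]]
contact_force: [0.5, -0.1, -0.2]
width: 0.0848
```

```bash
T=0,-1.57 python3 d.py "(.464,.1765,-.022)"
```

```text
t 33.68 p [0.4667 0.1615 0.0014] x [-0.005 -0.007 -1.   ] y [ 1.    -0.016 -0.005] w 0.0848 F [ 0.5 -0.1 -0.2] q [ 0.35  0.72 -0.94  2.05  0.83  0.82 -1.11]
(.464,.1765,-.022) tool cm [ 2.33 -0.28 -1.52] n>= 1.0
turn [-0.017  0.007  0.005]
```

>>> move_arm(plan=[[0,-0.2,-1.5,-0.015,0.006,0,8.5],[0,0,0,0,0,0,8.5],[0.9,0,0,0,0,0,8.5],[0.9,0,0,0,0,0,8.5],[0.5,0,0,0,0,0,8.5],[0,0,0,0,0,0,8.5]])

```text
time_s: 34.18
position: [0.4653, 0.1788, -0.0206]
ee_rot: [[-0.003, 1.0, 0.002], [-0.0, 0.002, -1.0], [-1.0, -0.003, 0.0]]
contact_force: [0.0, -0.6, -0.6]
width: 0.0847
```

```bash
T=0,-1.57 python3 d.py "(.464,.1765,-.022)"
```

```text
t 34.18 p [ 0.4653  0.1788 -0.0206] x [-0.003 -0.    -1.   ] y [ 1.     0.002 -0.003] w 0.0847 F [ 0.  -0.6 -0.6] q [ 0.3   0.76 -0.9   2.05  0.88  0.78 -1.15]
(.464,.1765,-.022) tool cm [ 0.14 -0.13  0.23] n>= 1.0
turn [0.001 0.    0.003]
```

Close, lift, and carry to the tray at (.552,-.325).

>>> move_arm(plan=[[0.12,-0.13,0.2,0,0,0,7.5],[0,0,0,0,0,0,6.5],[0,0,0,0,0,0,5.5],[0,0,0,0,0,0,4.5],[0,0,0,0,0,0,4.5],[0,0,0,0,0,0,4.5],[-1.5,0,0,0,0,0,4.5],[-3,0,0,0,0,0,4.5],[-3,0,0,0,0,0,4.5],[-3,0,0,0,0,0,4.5],[-3,0,0,0,0,0,4.5],[-2,0,0,0,0,0,4.5],[0,0,0,0,0,0,4.5]], grip_force=60)

```text
time_s: 35.27
position: [0.4674, 0.1789, 0.1384]
ee_rot: [[0.005, 1.0, 0.002], [0.003, 0.002, -1.0], [-1.0, 0.005, -0.003]]
contact_force: [0.2, 0.1, -1.6]
width: 0.0519
```

```bash
T=0,-1.57 python3 d.py "(.552,-.325,.125)"
```

```text
t 35.27 p [0.4674 0.1789 0.1384] x [ 0.005  0.003 -1.   ] y [1.    0.002 0.005] w 0.0519 F [ 0.2  0.1 -1.6] q [ 0.5   0.54 -1.17  1.97  0.59  1.02 -0.94]
(.552,-.325,.125) tool cm [ 1.25  8.33 50.41] n>= 13.0
turn [ 0.002 -0.003 -0.005]
```

>>> move_arm(plan=[[0,0.6,3.6,0,0,0,4.5],[0,0.6,3.6,0,0,0,4.5],[0,0.6,3.6,0,0,0,4.5],[0,0.6,3.6,0,0,0,4.5],[0,0.6,3.6,0,0,0,4.5],[0,0.6,3.6,0,0,0,4.5],[0,0.6,3.6,0,0,0,4.5],[0,0.6,3.6,0,0,0,4.5],[0,0.6,3.6,0,0,0,4.5],[0,0.6,3.6,0,0,0,4.5],[0,0.6,3.6,0,0,0,4.5],[0,0.6,3.6,0,0,0,4.5],[0,0.6,3.6,0,0,0,4.5],[0,0.6,3.6,0,0,0,4.5],[0,0,0,0,0,0,4.5],[0,0,0,0,0,0,4.5],[0,0,0,0,0,0,4.5]])

```text
time_s: 36.68
position: [0.5494, -0.3254, 0.1324]
ee_rot: [[-0.003, 1.0, 0.002], [0.003, 0.002, -1.0], [-1.0, -0.003, -0.003]]
contact_force: [-0.5, 0.4, -2.6]
width: 0.0517
```

```bash
T=0,-1.57 python3 d.py "(.552,-.325,.03)" "(.552,-.325,-.0175)"
```

```text
t 36.68 p [ 0.5494 -0.3254  0.1324] x [-0.003  0.003 -1.   ] y [ 1.     0.002 -0.003] w 0.0517 F [-0.5  0.4 -2.6] q [ 1.19  0.78 -1.07  1.62  0.72  1.19 -0.04]
(.552,-.325,.03) tool cm [ 1.024e+01  2.900e-01 -1.000e-02] n>= 3.0
(.552,-.325,-.0175) tool cm [4.75 0.01 0.01] n>= 2.0
turn [ 0.001 -0.003  0.003]
```

>>> move_arm(plan=[[2.2,0.25,0,0,0,0,4.5],[2.2,0,0,0,0,0,4.5],[2.2,0,0,0,0,0,4.5],[2.2,0,0,0,0,0,4.5],[2.2,0,0,0,0,0,4.5],[1.5,0,0,0,0,0,4.5],[1.0,0,0,0,0,0,4.5],[0.8,0,0,0,0,0,4.5],[0.4,0,0,0,0,0,4.5],[0,0,0,0,0,0,4.5],[0,0,0,0,0,0,4.5]])

```text
time_s: 37.6
position: [0.5531, -0.3262, -0.0125]
ee_rot: [[-0.0, 1.0, 0.002], [0.001, 0.002, -1.0], [-1.0, -0.0, -0.001]]
contact_force: [0.8, 0.1, -1.9]
width: 0.0519
```

>>> move_arm(plan=[[0.25,0,0,0,0,0,4.5],[0.2,0,0,0,0,0,4.5],[0,0,0,0,0,0,5.5],[0,0,0,0,0,0,6.5],[0,0,0,0,0,0,7.5],[0,0,0,0,0,0,7.5],[-1,0,0,0,0,0,8],[-2.5,0,0,0,0,0,8.5],[-3.5,0,0,0,0,0,8.5],[-3.5,0,0,0,0,0,8.5],[-3.5,0,0,0,0,0,8.5],[-2,0,0,0,0,0,8.5],[0,0,0,0,0,0,8.5],[0,0,0,0,0,0,8.5]])

```text
time_s: 38.77
position: [0.5536, -0.3267, 0.1445]
ee_rot: [[0.001, 1.0, 0.002], [-0.001, 0.002, -1.0], [-1.0, 0.001, 0.001]]
contact_force: [-0.5, -0.4, -1.5]
width: 0.0853
```

```bash
T=0,-1.57 python3 d.py; python3 - <<'E'
from h import *
c=shot('side','s9'); t=shot('top','t9'); im=c['color']; m=(im.max(2)<50).astype(np.uint8)[360:470,340:470]; n,l,st,ce=cv2.connectedComponentsWithStats(m)
for i in range(1,n):
  if st[i,4]>60: print(st[i],(ce[i]+[340,360]).round(1),onz(c,*(ce[i]+[340,360]),.064).round(3))
# cork: model outline projected in both views at estimated pose, mean residual by eye
g=np.array([.452,.0104]); out=[]
for cam,x0,y0 in((t,300,235),(c,280,270)):
    a=cv2.resize(cam['color'][y0:y0+60,x0:x0+60,::-1],(390,390),interpolation=cv2.INTER_CUBIC)
    for ang,col in((.47,(0,0,255)),):
        k=g-.0415*np.array([np.cos(ang),np.sin(ang)])
        for r in(.028,.055):
            for th in np.radians(np.linspace(-72,72,13)):
                u,v=proj(cam,(*(k+r*np.array([np.cos(ang+th),np.sin(ang+th)])),.03)); cv2.circle(a,(int((u-x0+.5)*6.5),int((v-y0+.5)*6.5)),2,col,-1)
    out.append(a)
cv2.imwrite('pics/c8.png',np.hstack(out))
E
```

```text
t 38.77 p [ 0.5536 -0.3267  0.1445] x [ 0.001 -0.001 -1.   ] y [1.    0.002 0.001] w 0.0853 F [-0.5 -0.4 -1.5] q [ 1.19  0.77 -1.08  1.61  0.71  1.21 -0.03]
turn [ 0.002  0.001 -0.001]
[ 47  18  26  25 497] [399.2 389.9] [ 0.553 -0.328  0.064]
[ 57  46  27  28 589] [409.8 419.5] [ 0.553 -0.394  0.064]
```

View pics/c8.png

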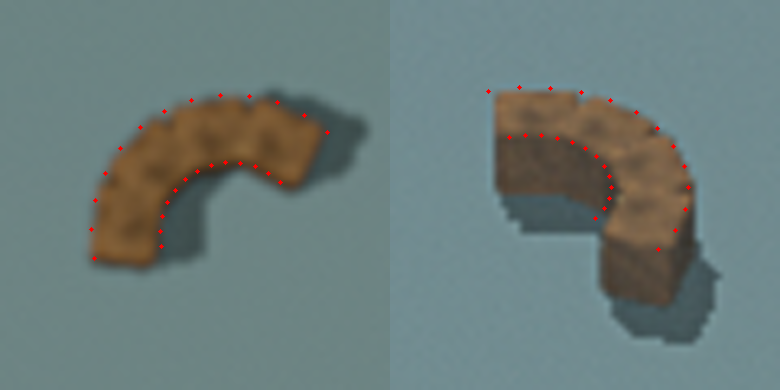

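Both jars are upright in the tray, with caps at about (399,390) and (410,420) in the side view. The projected cork outline fits both views to about 2 mm. Moving over the cork.

>>> move_arm(plan=[[0,-1.03,-3.37,0,0,0,5.5],[0,-1.03,-3.37,0,0,0,5.5],[0,-1.03,-3.37,0,0,0,5.5],[0,-1.03,-3.37,0,0,0,5.5],[0,-1.03,-3.37,0,0,0,5.5],[0,-1.03,-3.37,0,0,0,5.5],[0,-1.03,-3.37,0,0,0,5.5],[0,-1.03,-3.37,0,0,0,5.5],[0,-1.03,-3.37,0,0,0,5.5],[0,-1.03,-3.37,0,0,0,5.5],[0,0,0,-0.1175,0,0,5.5],[0,0,0,-0.1175,0,0,5.5],[0,0,0,-0.1175,0,0,5.5],[0,0,0,-0.1175,0,0,5.5],[0,0,0,0,0,0,5.5],[0,0,0,0,0,0,5.5]])

```text
time_s: 40.2
position: [0.448, 0.0106, 0.1419]
ee_rot: [[-0.003, 0.892, 0.452], [0.003, 0.452, -0.892], [-1.0, -0.002, -0.004]]
contact_force: [0.1, -0.2, -0.0]
width: 0.0547
```

```bash
T=0,-1.10 python3 d.py "(.451,.010,.0)" "(.451,.010,-.018)"; python3 - <<'E'
from h import *
s=load('side0');t=load('top0')
for p in((281.5,203),(281.5,206)): print(onz(s,*p,.085).round(3))
for (e,c) in(('side',s),('top',t)):
    q=np.array([proj(c,(.407+.078*np.cos(a),.355+.078*np.sin(a),.085)) for a in np.linspace(0,6.28,60)]); print(e,q.min(0).round(1),q.max(0).round(1))
g=t['color'][240:312,150:226].astype(int); print('row 275',g[35].sum(1)[::1].tolist()); print('col 188',g[:,38].sum(1).tolist())
E
```

```text
t 40.2 p [0.448  0.0106 0.1419] x [-0.003  0.003 -1.   ] y [ 0.892  0.452 -0.002] w 0.0547 F [ 0.1 -0.2 -0. ] q [ 1.02  0.56 -1.37  2.07  0.64  1.05 -0.2 ]
(.451,.010,.0) tool cm [14.19  0.27  0.25] n>= 4.0
(.451,.010,-.018) tool cm [1.8  0.   0.01] n>= 1.0
turn [-0.002 -0.004  0.002]
[0.407 0.323 0.085]
[0.406 0.307 0.085]
side [251.5 182.8] [308.5 212.2]
top [156.1 243.5] [219.9 306.8]
row 275 [386, 390, 387, 392, 390, 374, 307, 196, 97, 65, 71, 76, 75, 74, 75, 76, 74, 83, 78, 78, 71, 102, 130, 140, 129, 132, 136, 136, 130, 130, 137, 134, 131, 130, 129, 127, 137, 175, 222, 227, 226, 226, 225, 227, 225, 230, 228, 229, 224, 226, 223, 226, 229, 226, 224, 226, 227, 229, 229, 227, 225, 222, 225, 226, 229, 224, 199, 179, 197, 213, 235, 234, 236, 237, 239, 239]
col 188 [389, 393, 385, 341, 237, 154, 117, 118, 123, 109, 117, 114, 113, 109, 94, 94, 103, 124, 132, 134, 132, 135, 152, 169, 172, 193, 216, 221, 217, 223, 224, 227, 229, 227, 224, 222, 219, 223, 221, 217, 201, 178, 170, 160, 140, 132, 135, 130, 132, 130, 133, 131, 129, 133, 131, 133, 133, 132, 138, 130, 114, 76, 63, 59, 83, 133, 195, 236, 239, 232, 235, 235]
```

>>> move_arm(plan=[[2.2,0.27,0.25,0,0,0,5.5],[2.2,0,0,0,0,0,5.5],[2.2,0,0,0,0,0,5.5],[2.2,0,0,0,0,0,5.5],[2.2,0,0,0,0,0,5.5],[1.6,0,0,0,0,0,5.5],[1.2,0,0,0,0,0,5.5],[0,0,0,0,0,0,5.5],[0,0,0,0,0,0,5.5]])

```text
time_s: 40.95
position: [0.4515, 0.0097, 0.0044]
ee_rot: [[-0.003, 0.891, 0.453], [0.001, 0.453, -0.891], [-1.0, -0.002, -0.003]]
contact_force: [-0.8, 0.9, -0.3]
width: 0.0548
```

```bash
T=0,-1.10 python3 d.py "(.451,.010,-.018)"
```

```text
t 40.95 p [0.4515 0.0097 0.0044] x [-0.003  0.001 -1.   ] y [ 0.891  0.453 -0.002] w 0.0548 F [-0.8  0.9 -0.3] q [ 0.78  0.73 -1.07  2.15  0.92  0.83 -0.41]
(.451,.010,-.018) tool cm [ 2.24 -0.03 -0.04] n>= 1.0
turn [-0.    -0.003  0.002]
```

>>> move_arm(plan=[[0.8,0,0,0,0,0,5.5],[0.8,0,0,0,0,0,5.5],[0.6,0,0,0,0,0,5.5],[0,0,0,0,0,0,4.5],[0,0,0,0,0,0,3.5],[0,0,0,0,0,0,2.5],[0,0,0,0,0,0,1.8],[0,0,0,0,0,0,1.8],[0,0,0,0,0,0,1.8]], grip_force=50)

```text
time_s: 41.7
position: [0.4524, 0.0098, -0.0169]
ee_rot: [[-0.001, 0.891, 0.455], [0.001, 0.455, -0.891], [-1.0, -0.0, -0.001]]
contact_force: [-0.6, -0.0, 3.7]
width: 0.0285
```

>>> move_arm(plan=[[-1.5,0,0,0,0,0,1.8],[-3,0,0,0,0,0,1.8],[-3,0,0,0,0,0,1.8],[-3,0,0,0,0,0,1.8],[-3,0,0,0,0,0,1.8],[-2.5,0,0,0,0,0,1.8],[0,1.385,-3.28,0,0,0,1.8],[0,1.385,-3.28,0,0,0,1.8],[0,1.385,-3.28,0,0,0,1.8],[0,1.385,-3.28,0,0,0,1.8],[0,1.385,-3.28,0,0,0,1.8],[0,1.385,-3.28,0,0,0,1.8],[0,1.385,-3.28,0,0,0,1.8],[0,1.385,-3.28,0,0,0,1.8],[0,1.385,-3.28,0,0,0,1.8],[0,1.385,-3.28,0,0,0,1.8],[0,0,0,0,0,0,1.8],[0,0,0,0,0,0,1.8],[0,0,0,0,0,0,1.8]])

```text
time_s: 43.28
position: [0.4261, 0.3642, 0.1428]
ee_rot: [[-0.002, 0.89, 0.456], [0.0, 0.456, -0.89], [-1.0, -0.002, -0.001]]
contact_force: [0.7, -0.1, 0.8]
width: 0.0285
```

```bash
T=0,-1.10 python3 d.py "(.4266,.365,.015)"
```

```text
t 43.28 p [0.4261 0.3642 0.1428] x [-0.002  0.    -1.   ] y [ 0.89   0.456 -0.002] w 0.0285 F [ 0.7 -0.1  0.8] q [ 0.08  0.66 -1.15  1.82  0.67  1.12 -0.83]
(.4266,.365,.015) tool cm [12.78  0.1  -0.04] n>= 4.0
turn [ 0.003 -0.001  0.002]
```

>>> move_arm(plan=[[1.8,0.1,0,0,0,0,1.8],[1.8,0,0,0,0,0,1.8],[1.8,0,0,0,0,0,1.8],[1.8,0,0,0,0,0,1.8],[1.8,0,0,0,0,0,1.8],[1.8,0,0,0,0,0,1.8],[1.2,0,0,0,0,0,1.8],[0.5,0,0,0,0,0,1.8],[0,0,0,0,0,0,1.8]])

```text
time_s: 44.03
position: [0.4273, 0.3633, 0.0172]
ee_rot: [[-0.003, 0.891, 0.453], [-0.001, 0.453, -0.891], [-1.0, -0.003, -0.001]]
contact_force: [-0.7, 0.4, 1.0]
width: 0.0283
```

>>> move_arm(plan=[[0,0,0,0,0,0,3.2],[0,0,0,0,0,0,4.0],[0,0,0,0,0,0,4.0],[0,0,0,0,0,0,4.0],[-1.5,0,0,0,0,0,4.0],[-3,0,0,0,0,0,4.0],[-3.5,0,0,0,0,0,4.0],[-3.5,0,0,0,0,0,4.0],[-3.5,0,0,0,0,0,4.0],[0,-3,-1,0,0,0,4.0],[-2,-3,-1,0,0,0,4.0],[-2,-3,-1,0,0,0,4.0],[-2,-3,-1,0,0,0,4.0],[0,0,0,0,0,0,4.0],[0,0,0,0,0,0,4.0]])

```text
time_s: 45.28
position: [0.3016, 0.3464, 0.2302]
ee_rot: [[0.003, 0.889, 0.458], [0.0, 0.458, -0.889], [-1.0, 0.003, 0.001]]
contact_force: [1.5, -0.8, 0.5]
width: 0.0399
```

```bash
python3 d.py; python3 - <<'E'
from h import *
t=shot('top','t10')['color'][:,:,::-1]; s=shot('side','s10')['color'][:,:,::-1]
a=cv2.resize(t[130:330,130:530],(800,400),interpolation=2); b=np.hstack([cv2.resize(s[150:350,230:530],(400,200)),cv2.resize(s[370:480,250:470],(400,200))])
cv2.imwrite('pics/c9.png',np.vstack([a,b]))
E
```

```text
t 45.28 p [0.3016 0.3464 0.2302] x [ 0.003  0.    -1.   ] y [0.889 0.458 0.003] w 0.0399 F [ 1.5 -0.8  0.5] q [ 0.28  0.38 -1.42  1.96  0.42  1.16 -0.84]
```

View pics/c9.png

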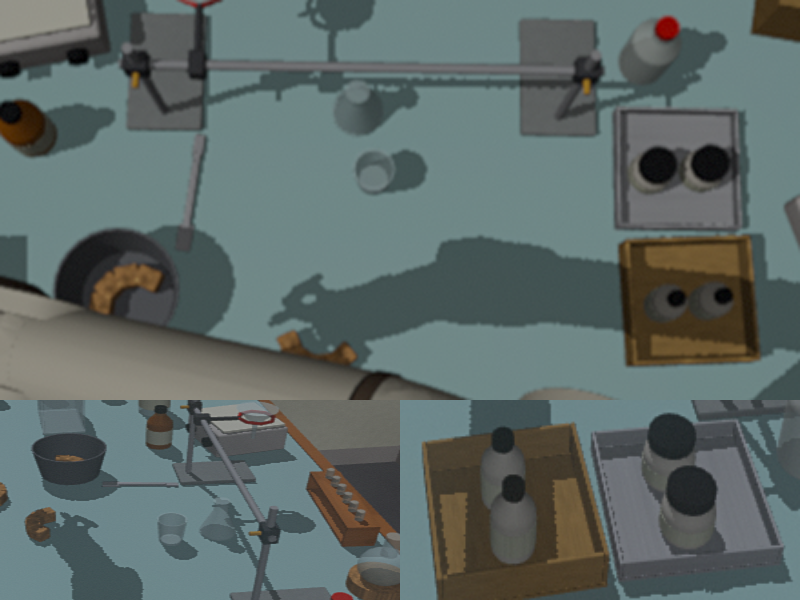

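The final view shows the cork lying in the pot at (125,285), two bottles upright in the carton, two jars upright in the tray, and the other things where they were. The arm is clear of everything, so I'm handing in.

```bash
python3 -c "
from h import *
from rig import hand_in
a,b=load('top0')['color'].astype(int),load('t10')['color'].astype(int)
for n,(x,y,w,h) in dict(flask=(296,168,28,28),beaker=(304,202,26,26),scoop=(214,195,22,60),amber=(127,178,32,32),wash=(440,135,34,38),rig=(192,150,240,20)).items(): print(n,np.abs(a-b)[y:y+h,x:x+w].mean().round(1))
print(hand_in())"
```

```text
flask 2.2
beaker 2.5
scoop 2.5
amber 2.0
wash 2.2
rig 2.4
the job is handed in; nothing more can be done
None
```

The job is finished and handed in at about 45 s of the 72 s allowed. I worked in the order asked:
- **Bottles:** both were drawn out from under the bar with a 45° tilted grasp and stood in the carton.
- **Jars:** both were then stood in the tray.
- **Cork:** the rightmost piece was put into the waste pot.

**Last checks:** The final pictures show both bottles and both jars upright in place and the cork inside the pot. The gripper was open and clear of everything. The flask, beaker, spatula, amber bottle, wash bottle and rig show only noise-level change between the first and last pictures. No outside force reading I took passed about 6 N.

**What disagreed:** The fingertips turned out to sit about 30 mm behind the reported TCP. My first closing therefore caught bottle L on its shoulder and moved it a few millimetres at most. I released it, corrected for the offset and grasped again; every later grasp used that correction.

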